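# Hang the slide rack to dry on the swivel hook

## Robot

A 7-joint arm with a two-finger parallel gripper is mounted at the origin on a cart in front of the work surface, level with it; the furniture and walls round the work are solid. World frame = base frame: x ahead of the robot, y to its left, z up, the work surface at z = 0. Lengths are in m, angles in rad, forces in N, time in s.
With the tool pointing down it reaches from about 0.425 to 0.825 m from the base axis. Payload 3.6 kg.
Tool frame: the origin (TCP) lies midway between the tips of the shut fingers; the grasp point (between the pads) lies 19 mm behind it; x points along the fingers, z is the direction in which the jaws open and shut, and the axes are right-handed (so a half turn about x gives the same grasp; the last joint's range is limited). The gripper opens to 93 mm and grips with 3 to 60 N. Pads are 15 mm wide; open, the fingers measure 128 mm over their backs; the gripper's body (75 mm by 188 mm) begins 65 mm behind the grasp point.
Start: joints at [1.238, 0.615, -0.013, 1.423, 0.008, 1.103, -0.04], TCP at [0.196, -0.62, 0.219] pointing down, gripper open.
Joint ranges: [-3.12, 3.12], [-0.3, 2.06], [-1.34, 1.32], [0.26, 2.42], [-1.36, 4.5], [0.01, 1.98], [-2.84, 2.84]. Speed limits (rad/s): [2.79, 2.79, 3.14, 3.14, 3.14, 3.14, 3.14].

## Interface

Orientations are given as a 3x3 rotation matrix whose columns are the frame's x, y, z axes.
In Python, from workcell import ctrl gives the robot as it stands. The module is installed in compiled form; this text tells all that it offers.
- The arm moves only by the tool arm_command, never from a script. Its argument "increments" is a list of rows, each an object of numbers: "tx", "ty", "tz": the shift along the world's x, y, z in cm; "roll": the turn about the world's z in rad; "claw": the closure, from -1 (fully open) to 1 (shut). A call has 1 to 20 rows; each row is the pose to reach, as a shift and turn from the pose measured when the call began; what a row does not reach only later rows make up. A row lasts 1/12 s, in which the tool goes at most 41.7 mm and 7.16 degrees, less where a joint would pass 70% of its speed; a pose out of reach is approached as far as the arm can. A call with a gripper value outside its range is refused whole. The fingers move at their own pace and stop on an object; "squeeze" is the grip in N (left out, the last holds). Time passes only in rows, so rows that repeat a pose let the fingers close. It gives the time, the measured TCP pose, the force and the opening at its end, in the units of the state.
- ctrl.sense(): the state, without advancing time (a new reading comes with each control period).
- ctrl.get_image(name): name is "side" or "top" or "wrist"; returns a dict with "image" (480x640x3 uint8, red, green, blue), "fovy" (degrees; the focal length in pixels is half the picture's height over the tangent of half this angle, whatever the lens; pixels are square), "cx", "cy" (the principal point, pixels), "view" (4x4, takes a point from world to camera coordinates). Camera axes: x right, y down, z forward; pixel columns grow to the right and rows downward; lengths in m; the calibration is good to about 2 mm. A picture is of the moment at which its call begins. There is no depth.
- ctrl.hand_in(): hands the job in, once; it reports no verdict.
The state is a dict: "time_s": time; "joint_positions": joint angles; "qd": joint speeds; "joint_torque": joint torques, N m; "position": TCP position; "ee_rot": TCP orientation; "contact_force": force on the tool from outside, world axes, zero at the start; "wrist_torque": the same for the moment, N m; "finger_gap": finger opening in m.
Only numpy, scipy, OpenCV 4.12 (cv2) and the standard library are available. Lean on these libraries where they do the work, as an engineer would, in place of code of your own. Each camera call takes 0.05 s, during which the arm holds its last target.

## Task

First turn the orange swivel hook on the stand until it points straight out over the stand's drip tray. Then lift the slide rack by its wire bail out of the blue trough, stand it on the middle of the black draining mat and let go; take it again so that the bail is free, and hang it by the bail on the hook, so that it hangs still and upright over the drip tray. Keep the rack upright all the time, and neither shift nor tip the bottles, the dish stack and the tape roll.

Things in the scene. Friction and masses are not known exactly. Their poses are not given: they have to be found in the camera images.
- stand: Grey fixed drying stand. Origin on the post's axis at bench level, z up. Base plate 104 mm along x, from y = +42 to -158 mm, 8 mm thick; the drip tray is its -y part (inside y = -36 to -152 mm, rim 20 mm high). Aluminium post 18 mm in diameter; on it the orange turret of the swivel hook, 30 mm in diameter, top at 162 mm.
- swivel_hook (a joint): Angle of the orange hook about the post, counter-clockwise from above: 0 = it points along the stand's +y, straight away from the drip tray; +3.14 or -3.14 = along the stand's -y, straight over the tray. Stops at +-3.8. Light dry friction (0.07 Nm, about 1 N at the arm), no spring: it stays where it is left. It can be pushed sideways by its arm.
- hook_tip (a point): Outer end of the hook's arm, on the arm's centre line, 113 mm from the post's axis, 150 mm above the bench. The arm is a level round rod 8 mm in diameter; its end is turned up into a small ball whose top is 13 mm above the arm's centre line.
- hook_seat (a point): Point on the centre line of the hook's arm, 82 mm from the post's axis, where the bail should about hang (anywhere on the arm between the tip and half-way in is fine). Its y axis points outward along the arm, z up.
- rack_centre (a point): Centre of the body of the loose white slide rack with green-ended slides, 40 mm above its underside. Body 88 (x) x 50 (y) x 80 (z) mm, treat as solid, 0.13 to 0.25 kg; half a turn about z makes no difference. A steel bail is fixed on its top (see bail_top). At the start it stands in the trough, on its 5 mm floor.
- bail_top (a point): Peak of the rack's bail, on its centre line, 118 mm above the rack's underside. The bail is a round bar 10 mm thick in the rack's plane x = 0: legs at y = +-20 mm (centre lines) up to 106 mm above the underside, then sloping up to the peak in the middle. Clear opening under the peak 33 mm high (80 to 113 mm above the underside).
- trough: Blue open tank, fixed, outside 118 (x) x 80 (y) mm over its rim, inside 104 x 66 mm, walls 4 mm thick and 105 mm high, floor 5 mm. Origin under its centre at bench level, z up. The rack's x lies along the trough's x; only the peak of the bail stands above the rim (by 18 mm, centre line).
- mat: Black flat draining mat, fixed, 120 x 120 x 4 mm. Origin under its centre at bench level, z up.
- bottle_ethanol: Bystander: white bottle with red cap, 65 mm in diameter, 150 mm tall, loose. Origin under its centre.
- bottle_buffer: Bystander: white bottle with blue cap, 70 mm in diameter, 135 mm tall, loose. Origin under its centre.
- petri_stack: Bystander: stack of round dishes, 90 mm in diameter, 61 mm tall, loose. Origin under its centre.
- tape_blue: Bystander: roll of blue tape lying flat, 85 mm in diameter, 26 mm high, loose. Origin under its centre.
Things that resemble listed ones, but are neither listed nor needed, are in the scene too. Leave any pink or yellow look-alike of the part that bears rack_centre alone.

How it is judged:
On the way, in this order (a step that is already met when the one before it is completed fails the run):
1. the hook points over the drip tray, within 15 degrees, while the rack is still standing in the trough (y of hook_tip in the frame of stand below -0.1 m and x of hook_tip in the frame of stand between -0.029 and 0.029 m and horizontal distance between rack_centre and trough below 0.02 m and height (world z) of rack_centre below 0.06 m), for 0.2 s.
2. the rack stands upright on the draining mat, its centre within 40 mm of the mat's centre, released (horizontal distance between rack_centre and mat below 0.04 m and height (world z) of rack_centre below 0.049 m and angle between rack_centre's own z axis and vertical below 0.1 rad and contact force between the fingers and slide_rack below 0.05 N), for 0.2 s.
At the end, for the whole second after the job is handed in: Hook over the drip tray within 15 degrees; rack hanging from it, the bail's peak on the arm between the tip and 47 mm from the post's axis, within 10 mm sideways, 5 to 16 mm above the arm's centre line; upright within 0.2 rad, slower than 0.05 m/s, released (y of hook_tip in the frame of stand below -0.1 m and x of hook_tip in the frame of stand between -0.029 and 0.029 m and y of bail_top in the frame of hook_seat between -0.035 and 0.028 m and x of bail_top in the frame of hook_seat between -0.01 and 0.01 m and z of bail_top in the frame of hook_seat between 0.005 and 0.016 m and angle between rack_centre's own z axis and vertical below 0.2 rad and linear speed of slide_rack below 0.05 m/s); the robot touches nothing.
It fails at once if the rack is tipped by more than 0.6 rad (angle between rack_centre's own z axis and vertical above 0.6 rad).
It fails at once if a bottle, the dish stack or the tape roll is shifted by more than 30 mm or tipped (distance of any of bottle_ethanol, bottle_buffer, petri_stack, tape_blue from where it was at the start of the episode above 0.03 m or angle between any of bottle_ethanol, bottle_buffer's own z axis and vertical above 0.4 rad).
It also fails if it takes over 72 s, if anything falls off the work surface, if the arm or the gripper's body presses on something with over 40 N, if the wrist force passes 120 N, or if a joint passes its speed limit or range.

## Working session

There is one attempt and no reset: what is moved stays moved. The work goes in short steps, Python scripts to look and compute and a tool call to move; the robot and the scene stay as the last step left them, time stands still between calls to the robot, and variables do not carry over. Pictures are saved under pics/ and viewed, and the job is handed in when it is done.

Besides the shell and the picture viewer there is one more tool, called after "Call:" by a JSON object that holds its "method" and its "body". arm_command: Moves the arm, as the interface text tells. Its arguments: {"type":"object","properties":{"increments":{"type":"array"},"squeeze":{"type":"number"}},"required":["increments"]}

```bash
mkdir -p pics; cat > h.py <<'E'
import numpy as np, cv2
from workcell import ctrl
def grab(n,tag):
    d=ctrl.get_image(n); cv2.imwrite(f'pics/{tag}.png',d['image'][:,:,::-1])
    np.savez(f'pics/{tag}.npz',image=d['image'],fovy=d['fovy'],cx=d['cx'],cy=d['cy'],view=d['view']); return d
def load(tag): return dict(np.load(f'pics/{tag}.npz'))
def K(d):
    f=240/np.tan(np.radians(float(d['fovy']))/2); return f,float(d['cx']),float(d['cy'])
def ray(d,u,v):
    f,cx,cy=K(d); V=np.array(d['view']); R=V[:3,:3]; o=-R.T@V[:3,3]
    return o,R.T@np.array([(u-cx)/f,(v-cy)/f,1])
def onz(d,u,v,z):
    o,r=ray(d,u,v); return o+r*(z-o[2])/r[2]
def proj(d,p):
    f,cx,cy=K(d); V=np.array(d['view']); q=V[:3,:3]@np.array(p)+V[:3,3]; return np.array([cx+f*q[0]/q[2],cy+f*q[1]/q[2]])
def tri(l):
    A=np.zeros((3,3));b=np.zeros(3)
    for d,u,v in l:
        o,r=ray(d,u,v); r=r/np.linalg.norm(r); P=np.eye(3)-np.outer(r,r); A+=P;b+=P@o
    return np.linalg.solve(A,b)
E
python3 - <<'E'
from h import *
np.set_printoptions(precision=4,suppress=True)
for n in ['top','side','wrist']:
    d=grab(n,n+'0'); print(n,d['fovy'],d['cx'],d['cy'],d['view'])
print(ctrl.sense())
E
```

```text
top 55.74619717274153 319.9927918271393 239.17175067112987 [[-0.0132 -0.9996 -0.025   0.1801]
 [-0.9915  0.0164 -0.1293  0.4959]
 [ 0.1297  0.0231 -0.9913  1.399 ]
 [ 0.      0.      0.      1.    ]]
side 57.273635702971745 320.87827559980764 243.1589321832658 [[ 0.3836 -0.9234 -0.0123 -0.053 ]
 [-0.7929 -0.3225 -0.5171  0.4971]
 [ 0.4735  0.2082 -0.8559  1.2128]
 [ 0.      0.      0.      1.    ]]
wrist 70.49267160422802 316.244865056561 235.13556493328957 [[ 0.3012 -0.9536 -0.0016 -0.6487]
 [-0.9254 -0.2927  0.2408 -0.0288]
 [-0.2301 -0.071  -0.9706  0.389 ]
 [ 0.      0.      0.      1.    ]]
{'time_s': 0.15, 'joint_positions': array([ 1.2385,  0.6157, -0.0126,  1.4245,  0.0081,  1.1034, -0.0404]), 'qd': array([-0.0002, -0.0046, -0.0002, -0.0036,  0.0002,  0.0019, -0.0002]), 'joint_torque': array([  0.0007, -45.9346,   0.2095, -16.5943,  -0.0611,   0.0181,
         0.0002]), 'position': array([ 0.1955, -0.6193,  0.2178]), 'ee_rot': array([[-0.0006,  0.9536,  0.3011],
       [ 0.0019,  0.3011, -0.9536],
       [-1.    , -0.0001, -0.002 ]]), 'contact_force': array([-0.7778,  0.3554,  0.8987]), 'wrist_torque': array([-0.0136,  0.0085,  0.0343]), 'finger_gap': 0.09280523888987471}
```

View pics/top0.png

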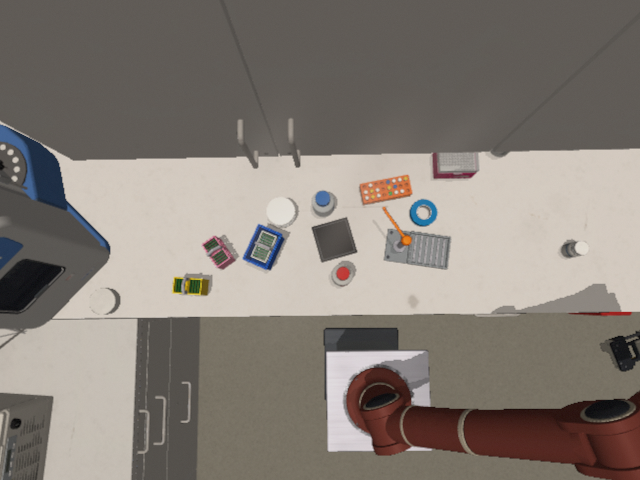

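View pics/side0.png

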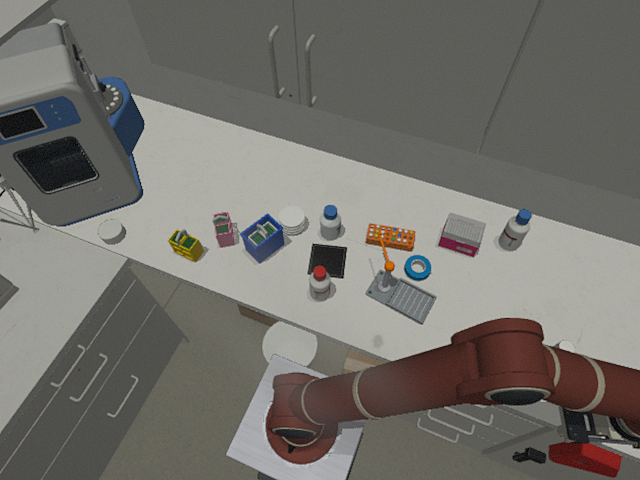

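View pics/wrist0.png

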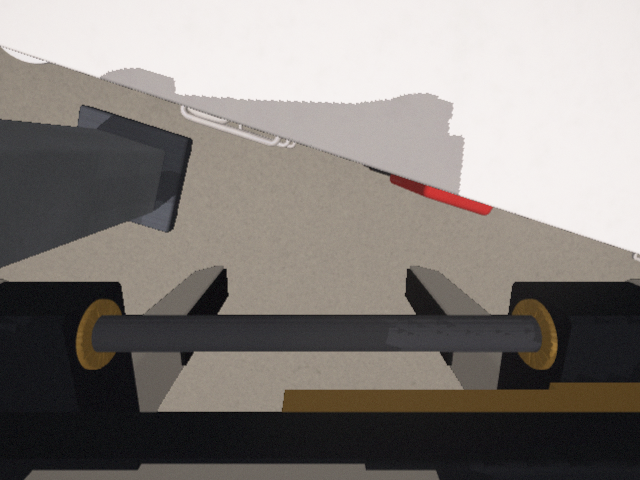

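```bash
python3 - <<'E'
from h import *
a=load('top0')['image'][:,:,::-1]
cv2.imwrite('pics/c1.png',cv2.resize(a[185:285,340:470],None,fx=6,fy=6,interpolation=cv2.INTER_CUBIC))
cv2.imwrite('pics/c2.png',cv2.resize(a[185:305,165:365],None,fx=4,fy=4,interpolation=cv2.INTER_CUBIC))
a=load('side0')['image'][:,:,::-1]
cv2.imwrite('pics/c3.png',cv2.resize(a[195:330,300:460],None,fx=4.4,fy=4.4,interpolation=cv2.INTER_CUBIC))
cv2.imwrite('pics/c4.png',cv2.resize(a[195:305,160:350],None,fx=4.2,fy=4.2,interpolation=cv2.INTER_CUBIC))
E
```

```text
(no output)
```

View pics/c1.png

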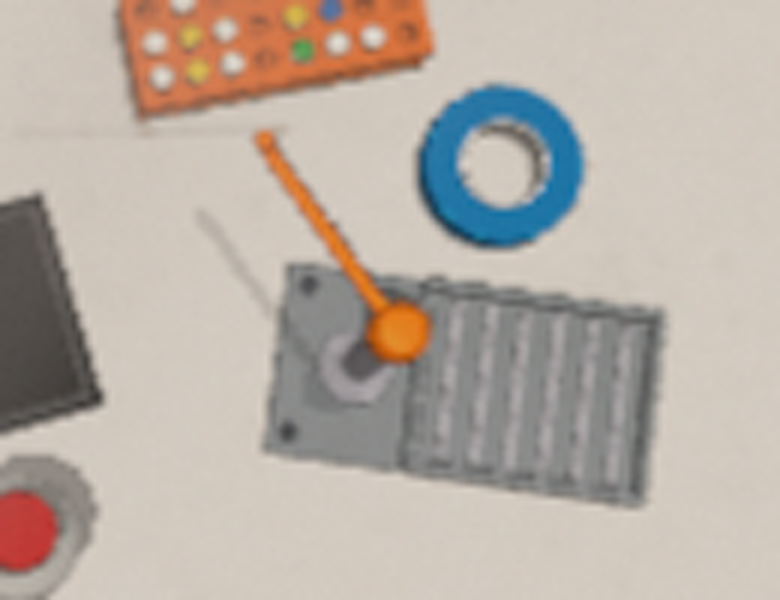

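View pics/c2.png

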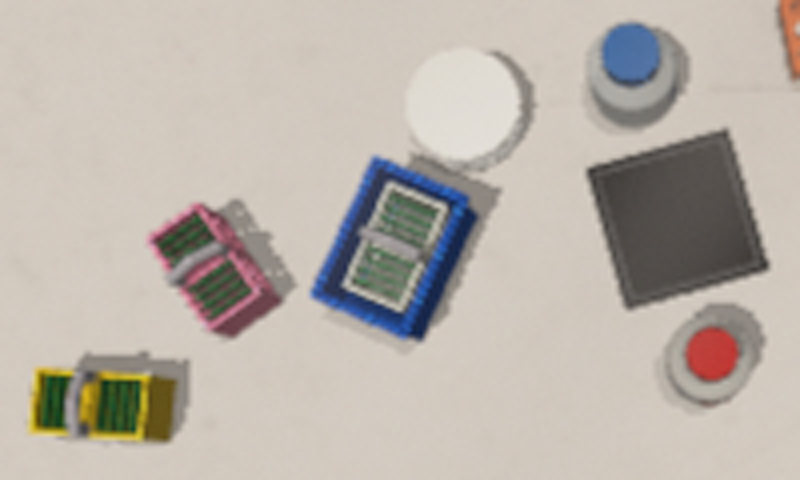

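View pics/c3.png

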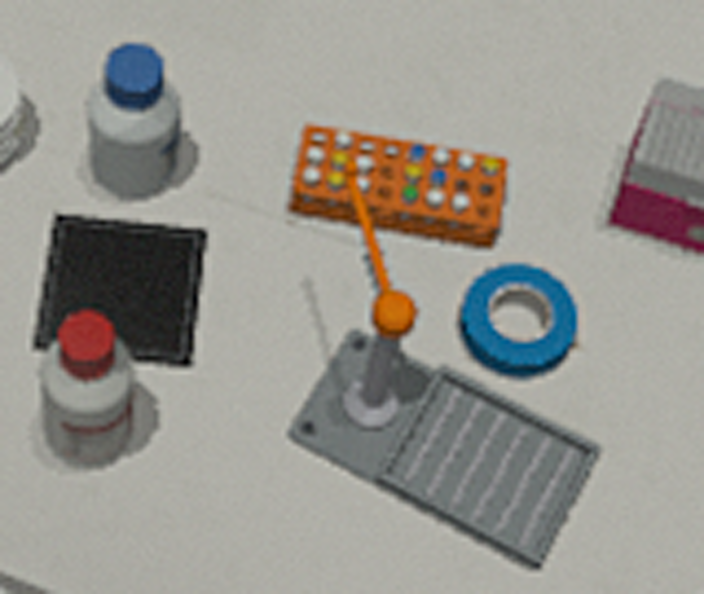

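View pics/c4.png

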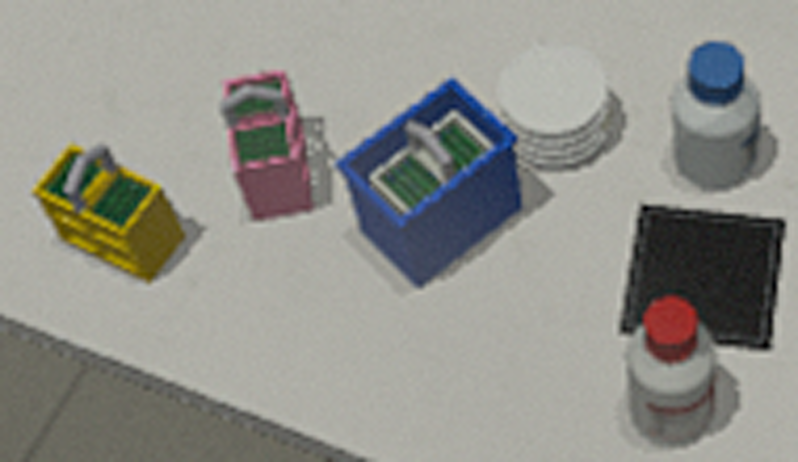

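```bash
python3 - <<'E'
from h import *
np.set_printoptions(precision=4,suppress=True)
T=load('top0');S=load('side0')
c1=lambda U,V:((U+.5)/6-.5+340,(V+.5)/6-.5+185)
c2=lambda U,V:((U+.5)/4-.5+165,(V+.5)/4-.5+185)
c3=lambda U,V:((U+.5)/4.4-.5+300,(V+.5)/4.4-.5+195)
c4=lambda U,V:((U+.5)/4.2-.5+160,(V+.5)/4.2-.5+195)
P=lambda d,q,z:onz(d,*q,z)[:2]
print('stand T',[P(T,c1(*q),z) for q,z in [((290,262),.008),((265,450),.008),((662,310),.02),((640,503),.02)]])
print('stand S',[P(S,c3(*q),z) for q,z in [((350,330),.008),((290,434),.008),((600,447),.02),((538,568),.02)]])
print('turret',P(T,c1(400,332),.162),P(S,c3(393,312),.156), tri([(T,*c1(400,332)),(S,*c3(393,310))]))
print('tip',P(T,c1(264,138),.158),tri([(T,*c1(264,140)),(S,*c3(352,182))]))
print('post base',P(T,c1(355,368),.01),P(S,c3(371,400),.01))
print('troughT',[P(T,c2(*q),.105) for q in [(375,157),(470,195),(413,338),(312,292)]])
print('troughS',[P(S,c4(*q),.105) for q in [(454,80),(520,135),(405,218),(340,162)]])
print('troughS low',[P(S,c4(*q),.0) for q in [(420,287),(520,207)]])
print('bail',tri([(T,*c2(391,239)),(S,*c4(430,145))]),P(T,c2(391,240),.123))
print('bail ends',[P(T,c2(*q),.109) for q in [(362,232),(422,250)]])
print('rack body T',[P(T,c2(*q),.085) for q in [(393,180),(450,203),(405,310),(343,288)]])
print('mat',[P(T,c2(*q),.004) for q in [(587,168),(727,131),(768,267),(630,308)]],[P(S,c4(*q),.004) for q in [(642,205),(784,217),(768,348),(622,332)]])
print('red',P(T,c2(712,354),.15),P(S,c4(670,316),.145),'blue',P(T,c2(630,53),.135),P(S,c4(716,62),.13),'tape',P(T,c1(502,166),.026),'petri',P(T,c2(465,103),.061))
print('orange box',[P(T,c1(*q),.04) for q in [(140,118),(432,55)]])
E
```

```text
stand T [array([ 0.5338, -0.0456]), array([ 0.4331, -0.0291]), array([ 0.503 , -0.2392]), array([ 0.4012, -0.2226])]
stand S [array([ 0.5302, -0.0452]), array([ 0.4329, -0.0321]), array([ 0.5016, -0.2415]), array([ 0.3967, -0.2255])]
turret [ 0.4757 -0.0771] [ 0.4744 -0.0783] [ 0.4764 -0.078   0.1553]
tip [ 0.5717 -0.0159] [ 0.5754 -0.0184  0.1339]
post base [ 0.4759 -0.078 ] [ 0.4801 -0.078 ]
troughT [array([0.5391, 0.3569]), array([0.5088, 0.2849]), array([0.4017, 0.3278]), array([0.4374, 0.4039])]
troughS [array([0.5371, 0.3544]), array([0.5098, 0.2843]), array([0.4097, 0.3328]), array([0.4355, 0.4016])]
troughS low [array([0.4071, 0.3344]), array([0.505 , 0.2919])]
bail [0.4765 0.3451 0.1033] [0.4735 0.3418]
bail ends [array([0.4816, 0.3658]), array([0.4673, 0.3206])]
rack body T [array([0.5244, 0.3462]), array([0.5058, 0.3024]), array([0.4244, 0.3367]), array([0.4419, 0.3841])]
mat [array([0.544 , 0.2008]), array([0.5724, 0.0869]), array([0.4611, 0.0563]), array([0.4299, 0.1675])] [array([0.5422, 0.199 ]), array([0.5752, 0.0876]), array([0.4595, 0.0569]), array([0.4293, 0.1678])]
red [0.3841 0.1063] [0.3892 0.1079] blue [0.609  0.1624] [0.6139 0.1635] tape [ 0.5807 -0.1571] petri [0.5881 0.2934]
orange box [array([0.6073, 0.0349]), array([ 0.6383, -0.12  ])]
```

Call:
{"method": "arm_command", "body": {"increments": [{"tx":2,"ty":3.5,"tz":1,"roll":0.05,"claw":1},{"tx":4,"ty":7,"tz":1,"roll":0.1,"claw":1},{"tx":6,"ty":10.5,"tz":1,"roll":0.15,"claw":1},{"tx":8,"ty":14,"tz":1,"roll":0.2,"claw":1},{"tx":10,"ty":17.5,"tz":1,"roll":0.25,"claw":1},{"tx":12,"ty":21,"tz":1,"roll":0.3,"claw":1},{"tx":14,"ty":24.7,"tz":1,"roll":0.36,"claw":1},{"tx":16,"ty":28.4,"tz":1,"roll":0.42,"claw":1},{"tx":18,"ty":32,"tz":1,"roll":0.48,"claw":1},{"tx":20,"ty":36,"tz":1,"roll":0.54,"claw":1},{"tx":22,"ty":40,"tz":1,"roll":0.6,"claw":1},{"tx":24,"ty":43.8,"tz":1,"roll":0.66,"claw":1},{"tx":26,"ty":47.5,"tz":1,"roll":0.72,"claw":1},{"tx":28,"ty":51.2,"tz":1,"roll":0.78,"claw":1},{"tx":30,"ty":55,"tz":1,"roll":0.82,"claw":1},{"tx":32,"ty":58.5,"tz":1,"roll":0.846,"claw":1},{"tx":33.3,"ty":61.6,"tz":1,"roll":0.846,"claw":1},{"tx":33.3,"ty":61.6,"tz":1,"roll":0.846,"claw":1},{"tx":33.3,"ty":61.6,"tz":0,"roll":0.846,"claw":1},{"tx":33.3,"ty":61.6,"tz":0,"roll":0.846,"claw":1}]}}

```text
time_s: 1.82
position: [0.5269, -0.0041, 0.2156]
ee_rot: [[-0.006, 0.407, 0.914], [-0.0, 0.914, -0.407], [-1.0, -0.003, -0.006]]
contact_force: [-0.6, -1.5, -0.2]
finger_gap: 0.0004
```

```bash
python3 - <<'E'
from h import *
d=grab('wrist','wrist1'); d=grab('top','top1')
np.set_printoptions(precision=4,suppress=True)
s=ctrl.sense(); print(s['position'],s['joint_positions'])
w=load('wrist1')
for p in [(.4755,-.0785,.162),(.573,-.017,.158),(.4755+.113*.844,-.0785+.113*.536,.150)]: print(proj(w,p))
p=s['position'];C=np.array([.4755,-.0785])
for a in [56,48,40,30,20,10,0,-10,-20,-30,-40,-50,-60,-70,-80,-84,-86]:
    q=C+.088*np.array([np.cos(np.radians(a)),np.sin(np.radians(a))])-p[:2]; print(a,(q*100).round(1))
E
```

```text
[ 0.5273 -0.0055  0.2168] [ 0.2105  0.4486 -0.3542  1.7694  0.1847  0.9609 -0.6405]
[294.7026 366.9865]
[387.1568 240.2419]
[382.5656 239.6555]
56 [-0.3 -0. ]
48 [ 0.7 -0.8]
40 [ 1.6 -1.6]
30 [ 2.4 -2.9]
20 [ 3.1 -4.3]
10 [ 3.5 -5.8]
0 [ 3.6 -7.3]
-10 [ 3.5 -8.8]
-20 [  3.1 -10.3]
-30 [  2.4 -11.7]
-40 [  1.6 -13. ]
-50 [  0.5 -14. ]
-60 [ -0.8 -14.9]
-70 [ -2.2 -15.6]
-80 [ -3.7 -16. ]
-84 [ -4.3 -16.1]
-86 [ -4.6 -16.1]
```

View pics/wrist1.png

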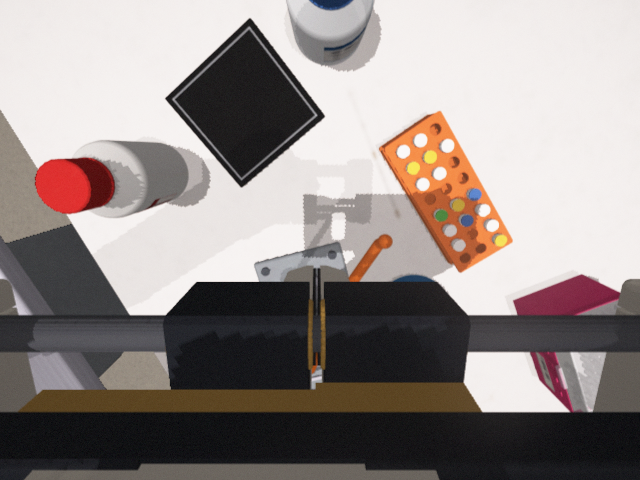

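Call:
{"method": "arm_command", "body": {"increments": [{"tz":-3,"claw":1},{"tz":-6,"claw":1},{"tz":-8.2,"claw":1},{"tz":-8.2,"claw":1},{"tx":0.7,"ty":-0.8,"tz":-8.2,"claw":1},{"tx":1.6,"ty":-1.6,"tz":-8.2,"claw":1},{"tx":2.4,"ty":-2.9,"tz":-8.2,"claw":1},{"tx":3.1,"ty":-4.3,"tz":-8.2,"claw":1},{"tx":3.5,"ty":-5.8,"tz":-8.2,"claw":1},{"tx":3.6,"ty":-7.3,"tz":-8.2,"claw":1},{"tx":3.5,"ty":-8.8,"tz":-8.2,"claw":1},{"tx":3.1,"ty":-10.3,"tz":-8.2,"claw":1},{"tx":2.4,"ty":-11.7,"tz":-8.2,"claw":1},{"tx":1.6,"ty":-13,"tz":-8.2,"claw":1},{"tx":0.5,"ty":-14,"tz":-8.2,"claw":1},{"tx":-0.8,"ty":-14.9,"tz":-8.2,"claw":1},{"tx":-1.5,"ty":-15.2,"tz":-8.2,"claw":1},{"tx":-2.2,"ty":-15.6,"tz":-8.2,"claw":1},{"tx":-2.9,"ty":-15.9,"tz":-8.2,"claw":1},{"tx":-2.9,"ty":-15.9,"tz":-8.2,"claw":1}]}}

```text
invalid input at $.increments[0]: expected keys tx, ty, tz, roll, claw
```

```bash
python3 - <<'E'
from h import *
d=grab('wrist','wrist2'); d=grab('top','top2'); d2=grab('side','side2')
a=d['image'][:,:,::-1]
b=d2['image'][:,:,::-1]
cv2.imwrite('pics/c5.png',np.hstack([cv2.resize(a[185:285,360:460],(400,400),interpolation=cv2.INTER_CUBIC),cv2.resize(b[230:330,350:450],(400,400),interpolation=cv2.INTER_CUBIC)]))
s=ctrl.sense(); print(s['position'],s['contact_force'])
E
```

```text
[ 0.52821453 -0.00501041  0.21781432] [-0.07594411 -0.243435    0.39875622]
```

View pics/c5.png

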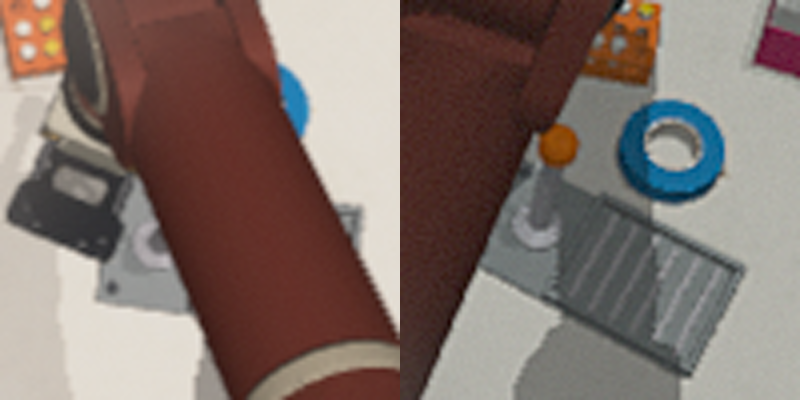

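View pics/wrist2.png

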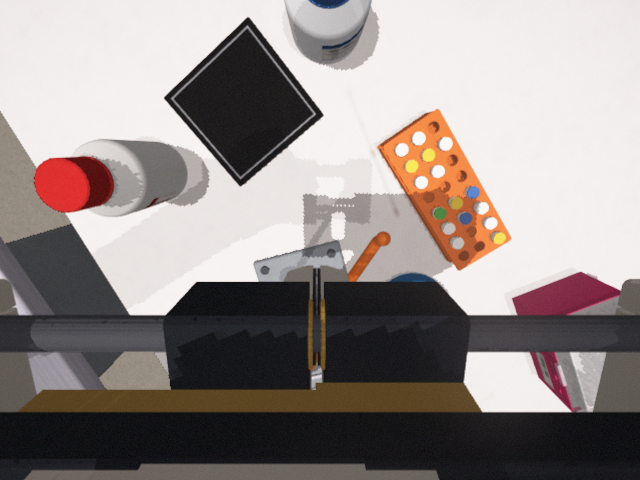

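The call was refused because every row needs all five keys, so I'm resending it.

Call:
{"method": "arm_command", "body": {"increments": [{"tx":0,"ty":0,"tz":-3,"roll":0,"claw":1},{"tx":0,"ty":0,"tz":-6,"roll":0,"claw":1},{"tx":0,"ty":0,"tz":-8.2,"roll":0,"claw":1},{"tx":0,"ty":0,"tz":-8.2,"roll":0,"claw":1},{"tx":0.7,"ty":-0.8,"tz":-8.2,"roll":0,"claw":1},{"tx":1.6,"ty":-1.6,"tz":-8.2,"roll":0,"claw":1},{"tx":2.4,"ty":-2.9,"tz":-8.2,"roll":0,"claw":1},{"tx":3.1,"ty":-4.3,"tz":-8.2,"roll":0,"claw":1},{"tx":3.5,"ty":-5.8,"tz":-8.2,"roll":0,"claw":1},{"tx":3.6,"ty":-7.3,"tz":-8.2,"roll":0,"claw":1},{"tx":3.5,"ty":-8.8,"tz":-8.2,"roll":0,"claw":1},{"tx":3.1,"ty":-10.3,"tz":-8.2,"roll":0,"claw":1},{"tx":2.4,"ty":-11.7,"tz":-8.2,"roll":0,"claw":1},{"tx":1.6,"ty":-13,"tz":-8.2,"roll":0,"claw":1},{"tx":0.5,"ty":-14,"tz":-8.2,"roll":0,"claw":1},{"tx":-0.8,"ty":-14.9,"tz":-8.2,"roll":0,"claw":1},{"tx":-1.5,"ty":-15.2,"tz":-8.2,"roll":0,"claw":1},{"tx":-2.2,"ty":-15.6,"tz":-8.2,"roll":0,"claw":1},{"tx":-2.9,"ty":-15.9,"tz":-8.2,"roll":0,"claw":1},{"tx":-2.9,"ty":-15.9,"tz":-8.2,"roll":0,"claw":1}]}}

```text
time_s: 3.73
position: [0.4981, -0.165, 0.1362]
ee_rot: [[-0.003, 0.41, 0.912], [-0.001, 0.912, -0.41], [-1.0, -0.002, -0.002]]
contact_force: [0.0, -0.4, -0.5]
finger_gap: 0.0006
```

```bash
python3 - <<'E'
from h import *
d=grab('wrist','wrist3'); d2=grab('side','side3')
cv2.imwrite('pics/c6.png',cv2.resize(d2['image'][220:330,340:460,::-1],None,fx=5,fy=5,interpolation=cv2.INTER_CUBIC))
s=ctrl.sense(); print(s['position'],s['contact_force'])
E
```

```text
[ 0.499116   -0.16407335  0.13596066] [-0.59372633  0.10457128  0.68728369]
```

View pics/c6.png

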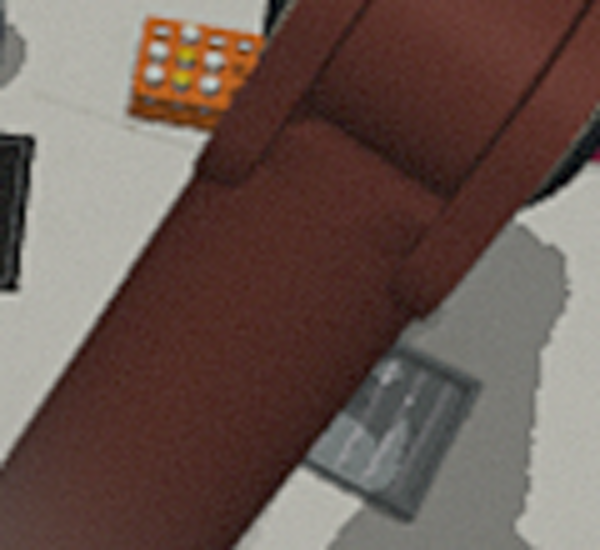

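View pics/wrist3.png

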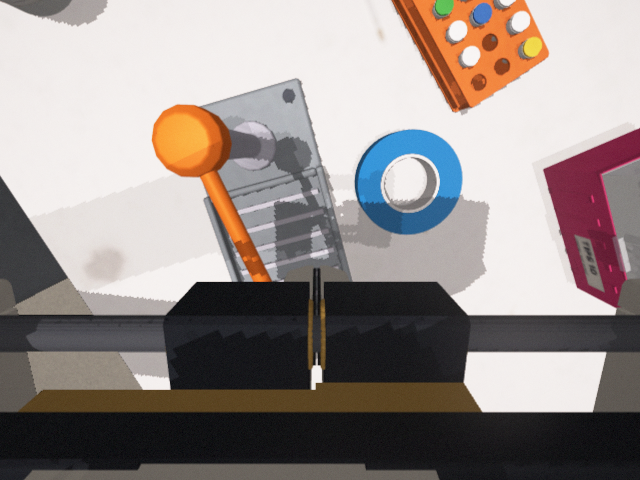

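```bash
python3 - <<'E'
from h import *
d=load('wrist3')
t=onz(d,191,141,.162);a=onz(d,213,184,.15);b=onz(d,258,278,.15)
print(t,a,b,np.degrees(np.arctan2(*(b-a)[1::-1])),np.degrees(np.arctan2(*(b-t)[1::-1])))
c=[onz(d,u,v,.008) for u,v in [(298,79),(206,104)]]; e=onz(d,318,168,.02); print(c,np.degrees(np.arctan2(*(c[0]-c[1])[1::-1])))
# edge of tray right long side
p=onz(d,316,170,.02);q=onz(d,352,280,.02);print(np.degrees(np.arctan2(*(q-p)[1::-1])),np.hypot(*(b-t)[:2]))
E
```

```text
[ 0.48098069 -0.0805944   0.162     ] [ 0.47704735 -0.09869946  0.15      ] [ 0.47535748 -0.14669704  0.15      ] -92.01640004278514 -94.86232620277906
[array([ 0.53397508, -0.04780689,  0.008     ]), array([ 0.45776383, -0.03411031,  0.008     ])] -10.188357583488209
-95.83077518305275 0.06634137783713713
```

Call:
{"method": "arm_command", "body": {"increments": [{"tx":-0.5,"ty":0,"tz":0,"roll":0,"claw":1},{"tx":-1.0,"ty":0,"tz":0,"roll":0,"claw":1},{"tx":-1.2,"ty":0,"tz":0,"roll":0,"claw":1},{"tx":-1.2,"ty":0,"tz":0,"roll":0,"claw":1},{"tx":0.5,"ty":0,"tz":0,"roll":0,"claw":1},{"tx":1.5,"ty":0,"tz":0,"roll":0,"claw":1},{"tx":1.5,"ty":1,"tz":4,"roll":0,"claw":0},{"tx":1.5,"ty":2,"tz":7.5,"roll":0,"claw":-0.5},{"tx":1.5,"ty":4,"tz":10,"roll":0,"claw":-0.5},{"tx":1.5,"ty":7,"tz":10,"roll":0,"claw":-0.5},{"tx":1.5,"ty":10.5,"tz":10,"roll":0,"claw":-0.5},{"tx":1.5,"ty":14,"tz":10,"roll":0,"claw":-0.5}]}}

```text
time_s: 4.83
position: [0.5139, -0.0233, 0.2365]
ee_rot: [[-0.002, 0.411, 0.912], [-0.001, 0.912, -0.411], [-1.0, -0.001, -0.001]]
contact_force: [0.0, 0.3, -0.0]
finger_gap: 0.036
```

```bash
python3 - <<'E'
from h import *
d=grab('wrist','wrist4'); d1=grab('top','top4');d2=grab('side','side4')
cv2.imwrite('pics/c7.png',np.hstack([cv2.resize(d1['image'][185:285,360:460,::-1],(400,400),interpolation=cv2.INTER_CUBIC),cv2.resize(d2['image'][230:330,350:450,::-1],(400,400),interpolation=cv2.INTER_CUBIC)]))
s=ctrl.sense(); print(s['position'],s['contact_force'])
E
```

```text
[ 0.51368008 -0.02025577  0.23618396] [-0.2551529  -1.27774649 -0.0793099 ]
```

View pics/c7.png

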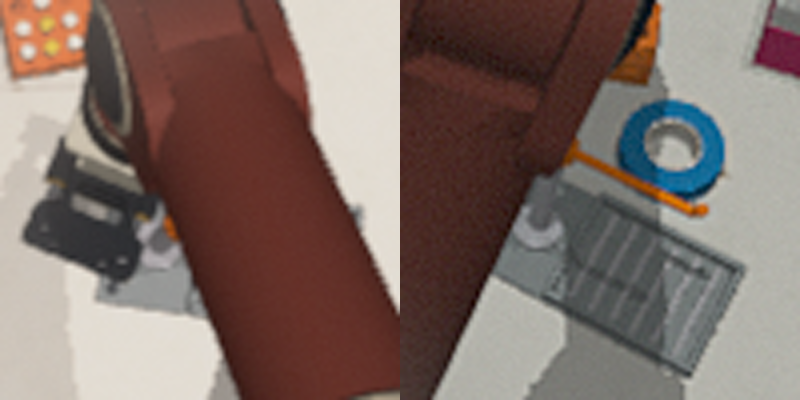

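View pics/wrist4.png

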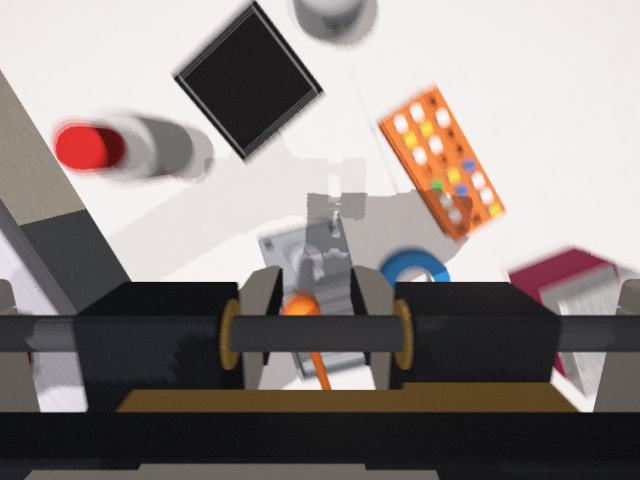

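Call:
{"method": "arm_command", "body": {"increments": [{"tx":-1,"ty":4,"tz":1,"roll":0,"claw":-0.5},{"tx":-2,"ty":8,"tz":1,"roll":0,"claw":-0.5},{"tx":-3,"ty":12,"tz":1,"roll":0,"claw":-0.5},{"tx":-4,"ty":16,"tz":1,"roll":0,"claw":-0.5},{"tx":-5.5,"ty":19.5,"tz":1,"roll":0,"claw":-0.5},{"tx":-7,"ty":22.5,"tz":1,"roll":0,"claw":-0.5},{"tx":-8,"ty":24.5,"tz":1,"roll":0,"claw":-0.5},{"tx":-8,"ty":25,"tz":1,"roll":0,"claw":-0.5},{"tx":-8,"ty":25,"tz":1,"roll":0,"claw":-0.5},{"tx":-8,"ty":25,"tz":1,"roll":0,"claw":-0.5}]}}

```text
time_s: 5.82
position: [0.4349, 0.2275, 0.2458]
ee_rot: [[-0.002, 0.405, 0.914], [-0.001, 0.914, -0.405], [-1.0, -0.002, -0.002]]
contact_force: [0.2, -0.1, 0.3]
finger_gap: 0.0693
```

```bash
python3 - <<'E'
from h import *
d=grab('wrist','wrist5'); d1=grab('top','top5');d2=grab('side','side5')
cv2.imwrite('pics/c8.png',np.hstack([cv2.resize(d1['image'][195:275,370:470,::-1],(800,640),interpolation=cv2.INTER_CUBIC)]))
s=ctrl.sense(); print(s['position'],s['contact_force'])
E
```

```text
[0.43491492 0.22729771 0.24588301] [-0.30388407  0.48686785  0.4149865 ]
```

View pics/c8.png

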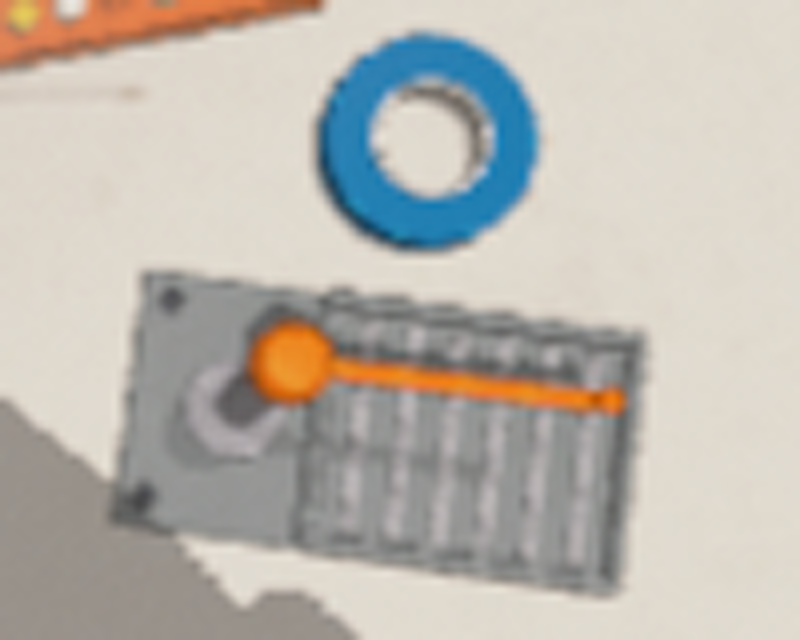

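View pics/wrist5.png

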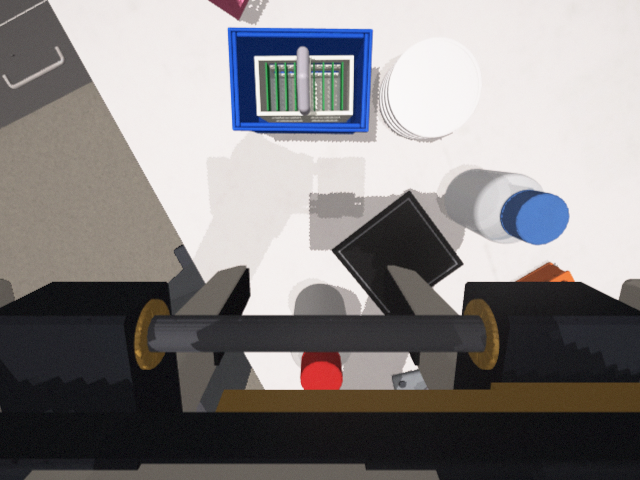

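```bash
python3 - <<'E'
from h import *
np.set_printoptions(precision=4,suppress=True)
d=load('wrist5');T=load('top5')
cs=[onz(d,u,v,.105)[:2] for u,v in [(229,28),(373,30),(369,132),(233,130)]]
print(cs,np.mean(cs,0))
print('long',[np.degrees(np.arctan2(*(cs[j]-cs[i])[::-1])) for i,j in [(0,1),(3,2),(3,0),(2,1)]])
g=d['image'].astype(int); 
bl=[onz(d,u,v,.111)[:2] for u,v in [(303,52),(304,108)]]; print('bail ends',bl,np.mean(bl,0),onz(d,304,80,.128))
print('rack',[onz(d,u,v,.085)[:2] for u,v in [(255,57),(354,57),(351,117),(257,115)]],np.mean([onz(d,u,v,.085)[:2] for u,v in [(255,57),(354,57),(351,117),(257,115)]],0))
f=lambda U,V:((U+.5)/8-.5+370,(V+.5)/8-.5+195)
b=onz(T,*f(612,400),.157);t=onz(T,*f(295,362),.160);print(b,t,np.degrees(np.arctan2(*(b-t)[1::-1])),np.hypot(*(b-t)[:2]))
m=[onz(T,*f(*q),z) for q,z in [((147,272),.008),((115,522),.008),((645,332),.02),((618,592),.02)]]
print(m); a=(m[0]+m[1])/2;e=(m[2]+m[3])/2;print(np.degrees(np.arctan2(*(e-a)[1::-1])),a+(e-a)*.042/.2)
E
```

```text
[array([0.4355, 0.4045]), array([0.5412, 0.356 ]), array([0.509 , 0.2839]), array([0.4023, 0.3331])] [0.472  0.3444]
long [np.float64(-24.637234395698425), np.float64(-24.708934215228904), np.float64(65.03892770203807), np.float64(65.91921946299291)]
bail ends [array([0.4824, 0.3628]), array([0.4656, 0.3238])] [0.474  0.3433] [0.4738 0.3404 0.128 ]
rack [array([0.4441, 0.3826]), array([0.5234, 0.3475]), array([0.502 , 0.3025]), array([0.4244, 0.3388])] [0.4735 0.3428]
[ 0.461  -0.1909  0.157 ] [ 0.4762 -0.078   0.16  ] -97.66061183349015 0.1138912714870431
[array([ 0.5328, -0.0457,  0.008 ]), array([ 0.4323, -0.0297,  0.008 ]), array([ 0.5036, -0.24  ,  0.02  ]), array([ 0.4007, -0.2243,  0.02  ])]
-98.88458576121624 [ 0.4762 -0.0785  0.0105]
```

Call:
{"method": "arm_command", "body": {"increments": [{"tx":1.5,"ty":4,"tz":0,"roll":0,"claw":0},{"tx":2.8,"ty":8,"tz":0,"roll":0,"claw":0},{"tx":3.9,"ty":11.6,"tz":0,"roll":0,"claw":0},{"tx":3.9,"ty":11.6,"tz":-2,"roll":0,"claw":0},{"tx":3.9,"ty":11.6,"tz":-5,"roll":0,"claw":0},{"tx":3.9,"ty":11.6,"tz":-8,"roll":0,"claw":0},{"tx":3.9,"ty":11.6,"tz":-11,"roll":0,"claw":0},{"tx":3.9,"ty":11.6,"tz":-13,"roll":0,"claw":0},{"tx":3.9,"ty":11.6,"tz":-14.4,"roll":0,"claw":0},{"tx":3.9,"ty":11.6,"tz":-14.4,"roll":0,"claw":0},{"tx":3.9,"ty":11.6,"tz":-14.4,"roll":0,"claw":0}], "squeeze": 30}}

```text
time_s: 6.88
position: [0.4746, 0.3418, 0.1013]
ee_rot: [[-0.003, 0.409, 0.913], [-0.002, 0.913, -0.409], [-1.0, -0.003, -0.002]]
contact_force: [0.9, -1.2, 1.2]
finger_gap: 0.0466
```

```bash
python3 - <<'E'
from h import *
d=grab('wrist','wrist6');d2=grab('side','side6')
s=ctrl.sense(); print(s['position'],s['contact_force'],s['finger_gap'])
cv2.imwrite('pics/c9.png',cv2.resize(d2['image'][190:300,200:330,::-1],None,fx=5,fy=5,interpolation=cv2.INTER_CUBIC))
E
```

```text
[0.47515761 0.34327099 0.10303709] [ 0.23526128 -0.25433934  0.50485684] 0.04670080198084979
```

View pics/c9.png

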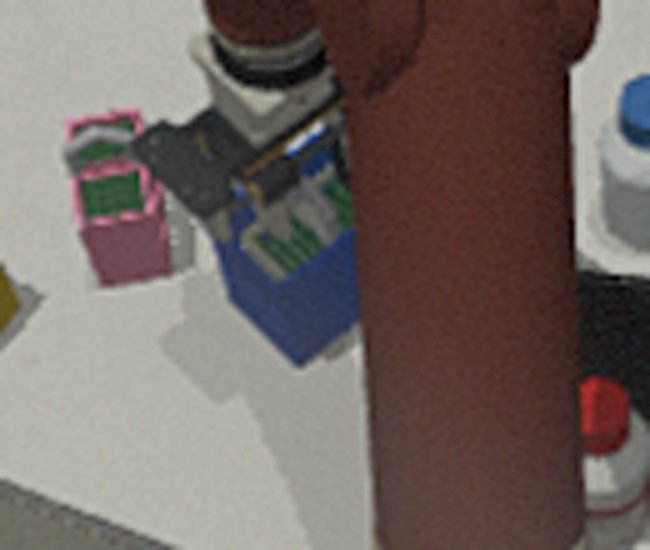

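View pics/wrist6.png

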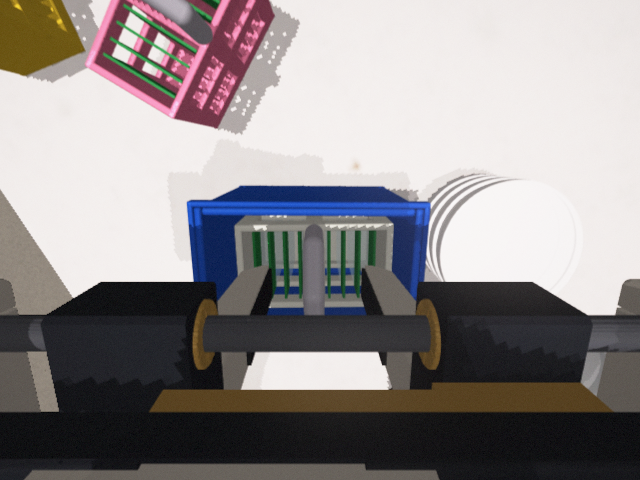

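Call:
{"method": "arm_command", "body": {"increments": [{"tx":0,"ty":0,"tz":0,"roll":0,"claw":1},{"tx":0,"ty":0,"tz":0,"roll":0,"claw":1},{"tx":0,"ty":0,"tz":0,"roll":0,"claw":1},{"tx":0,"ty":0,"tz":0,"roll":0,"claw":1},{"tx":0,"ty":0,"tz":0,"roll":0,"claw":1},{"tx":0,"ty":0,"tz":0,"roll":0,"claw":1},{"tx":0,"ty":0,"tz":0.5,"roll":0,"claw":1},{"tx":0,"ty":0,"tz":1,"roll":0,"claw":1},{"tx":0,"ty":0,"tz":1.5,"roll":0,"claw":1},{"tx":0,"ty":0,"tz":2,"roll":0,"claw":1},{"tx":0,"ty":0,"tz":2,"roll":0,"claw":1}], "squeeze": 30}}

```text
time_s: 7.9
position: [0.4758, 0.3439, 0.1243]
ee_rot: [[0.001, 0.408, 0.913], [0.002, 0.913, -0.408], [-1.0, 0.003, 0.0]]
contact_force: [0.6, -0.5, -2.2]
finger_gap: 0.0094
```

```bash
python3 - <<'E'
from h import *
d=grab('wrist','wrist7')
s=ctrl.sense(); print(s['position'],s['contact_force'],s['wrist_torque'],s['finger_gap'])
E
```

```text
[0.47555519 0.3436428  0.12385741] [-0.20175654  0.30994637 -1.60151308] [-0.05051666 -0.00859124  0.03294181] 0.009113149469320313
```

View pics/wrist7.png

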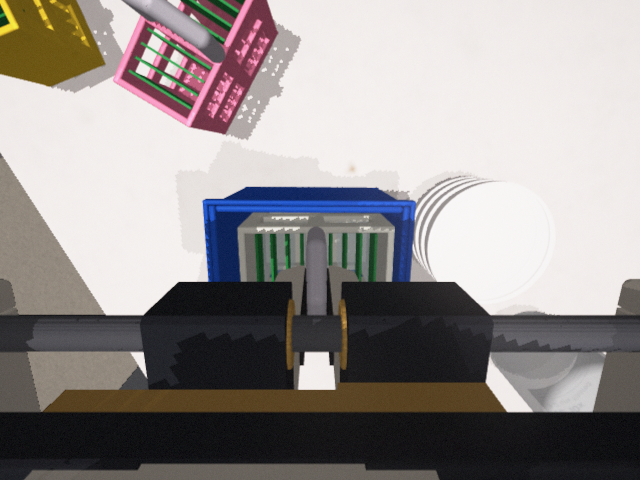

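Call:
{"method": "arm_command", "body": {"increments": [{"tx":0,"ty":0,"tz":1,"roll":0,"claw":1},{"tx":0,"ty":0,"tz":2.5,"roll":0,"claw":1},{"tx":0,"ty":0,"tz":4.5,"roll":0,"claw":1},{"tx":0,"ty":0,"tz":6.5,"roll":0,"claw":1},{"tx":0,"ty":0,"tz":8.5,"roll":0,"claw":1},{"tx":0,"ty":0,"tz":10.5,"roll":0,"claw":1},{"tx":0,"ty":0,"tz":11.5,"roll":0,"claw":1},{"tx":0,"ty":0,"tz":12,"roll":0,"claw":1},{"tx":0.1,"ty":-0.8,"tz":12,"roll":0.03,"claw":1},{"tx":0.3,"ty":-2.3,"tz":12,"roll":0.08,"claw":1},{"tx":0.5,"ty":-4.3,"tz":12,"roll":0.14,"claw":1},{"tx":0.8,"ty":-6.5,"tz":12,"roll":0.21,"claw":1},{"tx":1.1,"ty":-9,"tz":12,"roll":0.29,"claw":1},{"tx":1.4,"ty":-11.5,"tz":12,"roll":0.37,"claw":1},{"tx":1.7,"ty":-14,"tz":12,"roll":0.45,"claw":1},{"tx":2.0,"ty":-16.5,"tz":12,"roll":0.53,"claw":1},{"tx":2.3,"ty":-18.7,"tz":12,"roll":0.6,"claw":1},{"tx":2.5,"ty":-20.4,"tz":12,"roll":0.66,"claw":1},{"tx":2.6,"ty":-21.4,"tz":12,"roll":0.69,"claw":1},{"tx":2.6,"ty":-21.6,"tz":12,"roll":0.69,"claw":1}], "squeeze": 45}}

```text
time_s: 9.62
position: [0.5015, 0.124, 0.2426]
ee_rot: [[-0.003, -0.262, 0.965], [-0.001, 0.965, 0.262], [-1.0, 0.0, -0.003]]
contact_force: [0.6, -0.5, -1.1]
finger_gap: 0.0089
```

Call:
{"method": "arm_command", "body": {"increments": [{"tx":0,"ty":0,"tz":0,"roll":0,"claw":1},{"tx":0,"ty":0,"tz":0,"roll":0,"claw":1},{"tx":0,"ty":0,"tz":0,"roll":0,"claw":1},{"tx":0,"ty":0,"tz":0,"roll":0,"claw":1}], "squeeze": 45}}

```text
time_s: 9.95
position: [0.5012, 0.1253, 0.2426]
ee_rot: [[-0.003, -0.264, 0.964], [-0.0, 0.964, 0.264], [-1.0, 0.001, -0.003]]
contact_force: [0.2, 0.0, -1.8]
finger_gap: 0.009
```

```bash
python3 - <<'E'
from h import *
d=grab('wrist','wrist8');d2=grab('side','side8')
s=ctrl.sense(); print(s['position'],s['ee_rot'],s['contact_force'],s['wrist_torque'],s['finger_gap'])
cv2.imwrite('pics/c10.png',cv2.resize(d2['image'][190:310,270:390,::-1],None,fx=4,fy=4,interpolation=cv2.INTER_CUBIC))
E
```

```text
[0.50128975 0.12507568 0.24270805] [[-2.95758301e-03 -2.64062545e-01  9.64501024e-01]
 [-2.46437015e-04  9.64505405e-01  2.64062989e-01]
 [-9.99995596e-01  5.43299457e-04 -2.91767959e-03]] [-0.28126528 -0.12439853 -2.06881907] [-0.03556963 -0.11969027 -0.00783622] 0.009205866461323872
```

View pics/wrist8.png

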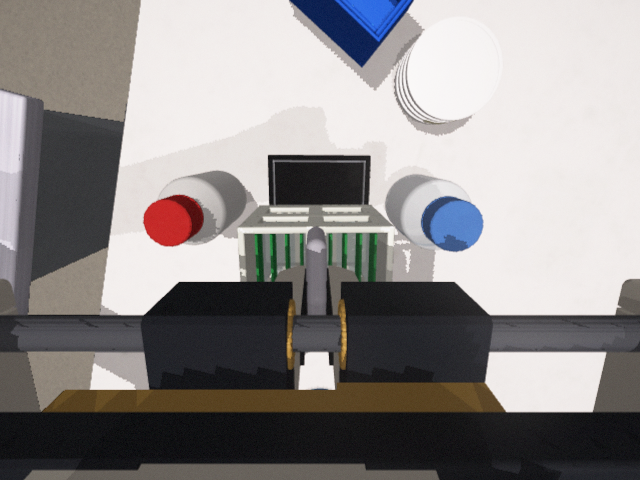

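View pics/c10.png

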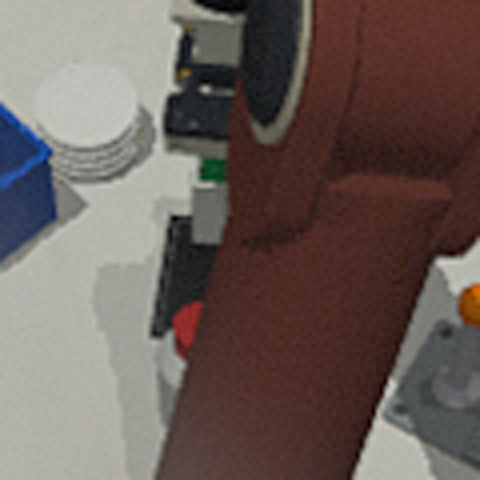

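Call:
{"method": "arm_command", "body": {"increments": [{"tx":0.1,"ty":0.3,"tz":-1,"roll":0,"claw":1},{"tx":0.1,"ty":0.3,"tz":-3,"roll":0,"claw":1},{"tx":0.1,"ty":0.3,"tz":-5,"roll":0,"claw":1},{"tx":0.1,"ty":0.3,"tz":-7,"roll":0,"claw":1},{"tx":0.1,"ty":0.3,"tz":-9,"roll":0,"claw":1},{"tx":0.1,"ty":0.3,"tz":-11,"roll":0,"claw":1},{"tx":0.1,"ty":0.3,"tz":-12.2,"roll":0,"claw":1},{"tx":0.1,"ty":0.3,"tz":-13,"roll":0,"claw":1},{"tx":0.1,"ty":0.3,"tz":-13.5,"roll":0,"claw":1},{"tx":0.1,"ty":0.3,"tz":-13.8,"roll":0,"claw":1},{"tx":0.1,"ty":0.3,"tz":-13.8,"roll":0,"claw":1}], "squeeze": 45}}

```text
time_s: 10.97
position: [0.5023, 0.1284, 0.1045]
ee_rot: [[-0.003, -0.264, 0.964], [-0.0, 0.964, 0.264], [-1.0, 0.001, -0.003]]
contact_force: [-0.4, -0.4, -2.3]
finger_gap: 0.0091
```

Call:
{"method": "arm_command", "body": {"increments": [{"tx":0,"ty":0,"tz":-0.1,"roll":0,"claw":1},{"tx":0,"ty":0,"tz":-0.2,"roll":0,"claw":1},{"tx":0,"ty":0,"tz":-0.2,"roll":0,"claw":1}], "squeeze": 45}}

```text
time_s: 11.22
position: [0.5027, 0.1284, 0.1029]
ee_rot: [[-0.002, -0.264, 0.964], [0.0, 0.964, 0.264], [-1.0, 0.001, -0.002]]
contact_force: [0.9, -0.1, -2.5]
finger_gap: 0.009
```

Still carrying its weight; keep lowering.

Call:
{"method": "arm_command", "body": {"increments": [{"tx":0,"ty":0,"tz":-0.1,"roll":0,"claw":1},{"tx":0,"ty":0,"tz":-0.2,"roll":0,"claw":1},{"tx":0,"ty":0,"tz":-0.2,"roll":0,"claw":1},{"tx":0,"ty":0,"tz":-0.2,"roll":0,"claw":1}], "squeeze": 45}}

```text
time_s: 11.55
position: [0.5026, 0.1284, 0.102]
ee_rot: [[-0.001, -0.264, 0.965], [-0.0, 0.965, 0.264], [-1.0, -0.0, -0.002]]
contact_force: [-1.6, -0.4, 5.6]
finger_gap: 0.0088
```

Call:
{"method": "arm_command", "body": {"increments": [{"tx":0,"ty":0,"tz":0.1,"roll":0,"claw":0},{"tx":0,"ty":0,"tz":0.1,"roll":0,"claw":0},{"tx":0,"ty":0,"tz":0.1,"roll":0,"claw":0},{"tx":0,"ty":0,"tz":0.1,"roll":0,"claw":0},{"tx":0,"ty":0,"tz":0.1,"roll":0,"claw":0},{"tx":0,"ty":0,"tz":2,"roll":0,"claw":0},{"tx":0,"ty":0,"tz":5,"roll":0,"claw":0},{"tx":0,"ty":0,"tz":8,"roll":0,"claw":0},{"tx":0,"ty":0,"tz":9.5,"roll":0,"claw":0},{"tx":0,"ty":0,"tz":9.5,"roll":0,"claw":0}]}}

```text
time_s: 12.38
position: [0.5048, 0.1297, 0.2004]
ee_rot: [[0.006, -0.264, 0.965], [0.002, 0.965, 0.264], [-1.0, 0.0, 0.006]]
contact_force: [0.6, 0.4, -0.7]
finger_gap: 0.0465
```

```bash
python3 - <<'E'
from h import *
d=grab('wrist','wrist9');d2=grab('side','side9')
s=ctrl.sense(); print(s['position'],s['contact_force'],s['finger_gap'])
E
```

```text
[0.50253383 0.12819058 0.19679426] [-0.36358808 -0.04790022 -0.39491908] 0.04644629385529788
```

View pics/wrist9.png

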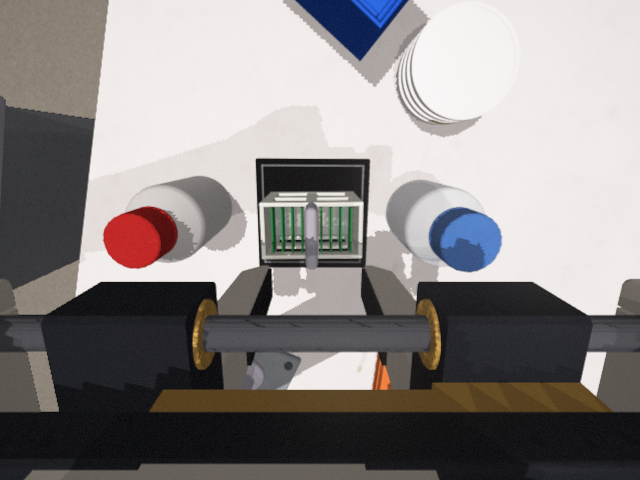

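```bash
python3 - <<'E'
from h import *
np.set_printoptions(precision=4,suppress=True)
d=load('wrist9')
r=[onz(d,u,v,.084)[:2] for u,v in [(259,205),(363,205),(362,262),(262,262)]]
print(r,np.mean(r,0),[np.linalg.norm(r[i]-r[i-1]) for i in range(4)],np.degrees(np.arctan2(*(r[1]-r[0])[::-1])))
m=[onz(d,u,v,.004)[:2] for u,v in [(257,159),(369,159),(366,267)]];print(m,(m[0]+m[2])/2)
print('bail',onz(d,311,236,.127),[onz(d,u,v,.111)[:2] for u,v in [(311,207),(311,262)]])
E
python3 - <<'E'
import cv2
a=cv2.imread('pics/wrist9.png')[140:290,220:400]
cv2.imwrite('pics/c11.png',cv2.resize(a,None,fx=4,fy=4,interpolation=cv2.INTER_CUBIC))
E
```

```text
[array([0.4528, 0.1388]), array([0.5369, 0.1618]), array([0.5509, 0.1135]), array([0.4666, 0.0906])] [0.5018 0.1262] [np.float64(0.050137048821403976), np.float64(0.08710938073449684), np.float64(0.050231257244196095), np.float64(0.08731860736982242)] 15.257140842796957
[array([0.4306, 0.1698]), array([0.5431, 0.2006]), array([0.5754, 0.0864])] [0.503  0.1281]
bail [0.4993 0.1349 0.127 ] [array([0.4943, 0.1529]), array([0.5058, 0.1106])]
```

View pics/c11.png

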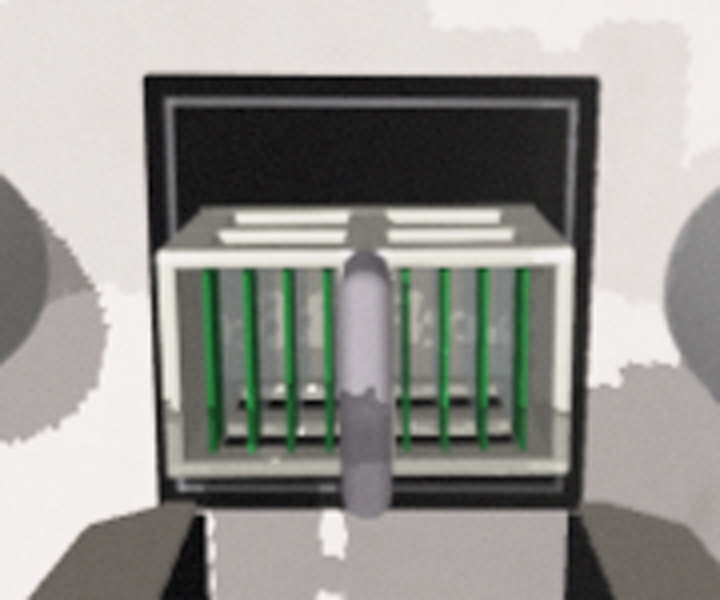

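Call:
{"method": "arm_command", "body": {"increments": [{"tx":0,"ty":0,"tz":1,"roll":-0.1,"claw":-0.75},{"tx":0,"ty":0,"tz":1,"roll":-0.22,"claw":-0.75},{"tx":0,"ty":0,"tz":1,"roll":-0.34,"claw":-0.75},{"tx":0,"ty":0,"tz":1,"roll":-0.46,"claw":-0.75},{"tx":0,"ty":0,"tz":1,"roll":-0.58,"claw":-0.75},{"tx":0,"ty":0,"tz":1,"roll":-0.7,"claw":-0.75},{"tx":0,"ty":0,"tz":1,"roll":-0.82,"claw":-0.75},{"tx":0,"ty":0,"tz":1,"roll":-0.94,"claw":-0.75},{"tx":0,"ty":0,"tz":1,"roll":-1.06,"claw":-0.75},{"tx":0,"ty":0,"tz":1,"roll":-1.18,"claw":-0.75},{"tx":0,"ty":0,"tz":1,"roll":-1.3,"claw":-0.75},{"tx":0,"ty":0,"tz":1,"roll":-1.42,"claw":-0.75},{"tx":-0.1,"ty":0,"tz":1,"roll":-1.54,"claw":-0.75},{"tx":-0.1,"ty":0,"tz":1,"roll":-1.57,"claw":-0.75},{"tx":-0.1,"ty":0,"tz":0,"roll":-1.57,"claw":-0.75},{"tx":-0.1,"ty":0,"tz":0,"roll":-1.57,"claw":-0.75}]}}

```text
time_s: 13.82
position: [0.4995, 0.1275, 0.1936]
ee_rot: [[-0.007, 0.964, 0.266], [-0.001, 0.266, -0.964], [-1.0, -0.007, -0.001]]
contact_force: [-0.5, -1.5, -0.5]
finger_gap: 0.0814
```

```bash
python3 - <<'E'
from h import *
d=grab('wrist','wrist10');d2=grab('side','side10')
s=ctrl.sense(); print(s['position'],s['ee_rot'],s['finger_gap'])
E
```

```text
[0.50045463 0.12781079 0.19507636] [[-4.35889454e-03  9.64112330e-01  2.65458876e-01]
 [ 8.07362001e-05  2.65461737e-01 -9.64121393e-01]
 [-9.99990497e-01 -4.18107134e-03 -1.23495848e-03]] 0.08120694090867357
```

View pics/wrist10.png

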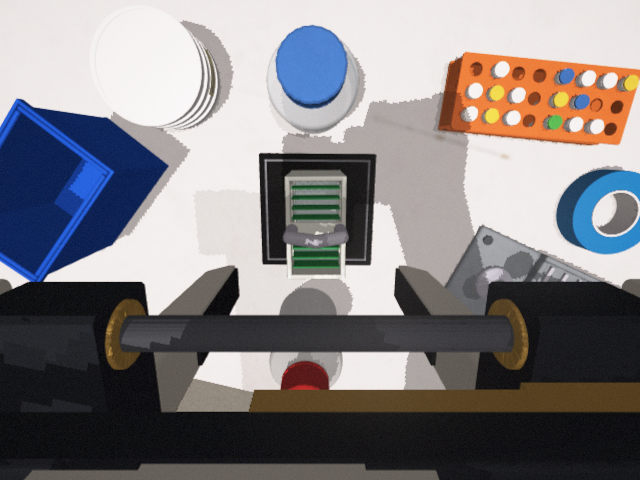

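Call:
{"method": "arm_command", "body": {"increments": [{"tx":0,"ty":0,"tz":-3,"roll":0,"claw":-0.75},{"tx":0,"ty":0,"tz":-6,"roll":0,"claw":-0.75},{"tx":0,"ty":0,"tz":-8.5,"roll":0,"claw":-0.75},{"tx":0,"ty":0,"tz":-10.5,"roll":0,"claw":-0.75},{"tx":0,"ty":0,"tz":-12,"roll":0,"claw":-0.75},{"tx":0,"ty":0,"tz":-13.2,"roll":0,"claw":-0.75},{"tx":0,"ty":0,"tz":-14.2,"roll":0,"claw":-0.75},{"tx":0,"ty":0,"tz":-14.2,"roll":0,"claw":-0.75},{"tx":0,"ty":0,"tz":-14.2,"roll":0,"claw":-0.75}]}}

```text
time_s: 14.67
position: [0.5004, 0.1277, 0.0528]
ee_rot: [[-0.005, 0.964, 0.266], [-0.0, 0.266, -0.964], [-1.0, -0.005, -0.001]]
contact_force: [0.8, 0.3, 0.5]
finger_gap: 0.0816
```

```bash
python3 - <<'E'
from h import *
d=grab('wrist','wrist11')
s=ctrl.sense(); print(s['position'],s['ee_rot'],s['finger_gap'],s['contact_force'])
E
```

```text
[0.50085567 0.12790717 0.05339485] [[-3.68765009e-03  9.64079495e-01  2.65588267e-01]
 [ 3.31768748e-04  2.65591238e-01 -9.64085673e-01]
 [-9.99993146e-01 -3.46709673e-03 -1.29925900e-03]] 0.08146185173227793 [0.17194824 0.41818721 0.03278848]
```

View pics/wrist11.png

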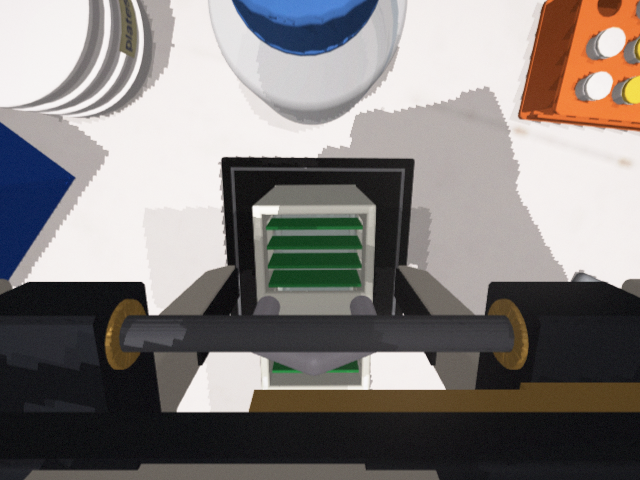

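Call:
{"method": "arm_command", "body": {"increments": [{"tx":0,"ty":0,"tz":0,"roll":0,"claw":1},{"tx":0,"ty":0,"tz":0,"roll":0,"claw":1},{"tx":0,"ty":0,"tz":0,"roll":0,"claw":1},{"tx":0,"ty":0,"tz":0,"roll":0,"claw":1},{"tx":0,"ty":0,"tz":0,"roll":0,"claw":1},{"tx":0,"ty":0,"tz":0,"roll":0,"claw":1},{"tx":0,"ty":0,"tz":0.5,"roll":0,"claw":1},{"tx":0,"ty":0,"tz":1,"roll":0,"claw":1},{"tx":0,"ty":0,"tz":2,"roll":0,"claw":1},{"tx":0,"ty":0,"tz":2,"roll":0,"claw":1}], "squeeze": 35}}

```text
time_s: 15.55
position: [0.502, 0.1282, 0.0752]
ee_rot: [[-0.001, 0.964, 0.265], [0.001, 0.265, -0.964], [-1.0, -0.0, -0.001]]
contact_force: [0.4, 1.0, -1.8]
finger_gap: 0.0498
```

```bash
python3 - <<'E'
from h import *
d=grab('wrist','wrist12')
s=ctrl.sense(); print(s['position'],s['ee_rot'],s['finger_gap'],s['contact_force'],s['wrist_torque'])
E
```

```text
[0.50178509 0.12817751 0.07463568] [[-1.00167299e-03  9.64113971e-01  2.65486811e-01]
 [ 1.19125092e-03  2.65487906e-01 -9.64113454e-01]
 [-9.99998789e-01 -6.49465001e-04 -1.41443372e-03]] 0.049366731957867324 [ 0.38268081  0.41378929 -1.65085987] [-0.01211536  0.0389782  -0.04478373]
```

View pics/wrist12.png

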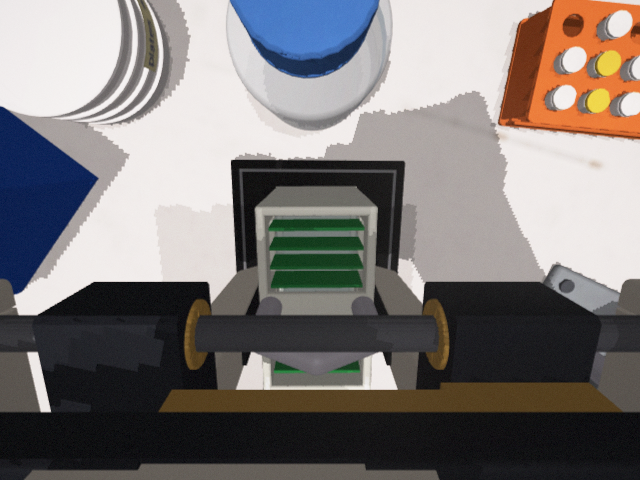

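Call:
{"method": "arm_command", "body": {"increments": [{"tx":0,"ty":0,"tz":2,"roll":0,"claw":1},{"tx":0,"ty":0,"tz":5,"roll":0,"claw":1},{"tx":0,"ty":0,"tz":8,"roll":0,"claw":1},{"tx":0,"ty":0,"tz":11,"roll":0,"claw":1},{"tx":0,"ty":0,"tz":14,"roll":0,"claw":1},{"tx":0,"ty":0,"tz":17,"roll":0,"claw":1},{"tx":0,"ty":-0.5,"tz":18.5,"roll":0.05,"claw":1},{"tx":0,"ty":-2,"tz":18.5,"roll":0.13,"claw":1},{"tx":-0.3,"ty":-4.5,"tz":18.5,"roll":0.22,"claw":1},{"tx":-0.6,"ty":-7.5,"tz":18.5,"roll":0.32,"claw":1},{"tx":-1,"ty":-10.5,"tz":18.5,"roll":0.42,"claw":1},{"tx":-1.4,"ty":-13.5,"tz":18.5,"roll":0.52,"claw":1},{"tx":-1.8,"ty":-16.5,"tz":18.5,"roll":0.62,"claw":1},{"tx":-2.2,"ty":-19.5,"tz":18.5,"roll":0.72,"claw":1},{"tx":-2.6,"ty":-22.5,"tz":18.5,"roll":0.82,"claw":1},{"tx":-3,"ty":-25.5,"tz":18.5,"roll":0.92,"claw":1},{"tx":-3.5,"ty":-28.5,"tz":18.5,"roll":1.02,"claw":1},{"tx":-4,"ty":-31.5,"tz":18.5,"roll":1.1,"claw":1},{"tx":-4.5,"ty":-34.5,"tz":18.5,"roll":1.15,"claw":1},{"tx":-5,"ty":-37,"tz":18.5,"roll":1.168,"claw":1}], "squeeze": 35}}

```text
time_s: 17.27
position: [0.4505, -0.2444, 0.2593]
ee_rot: [[-0.002, 0.134, 0.991], [-0.001, 0.991, -0.134], [-1.0, -0.001, -0.002]]
contact_force: [0.2, -0.0, -2.0]
finger_gap: 0.0501
```

Call:
{"method": "arm_command", "body": {"increments": [{"tx":0,"ty":-1.0,"tz":0,"roll":0,"claw":1},{"tx":0,"ty":-1.5,"tz":0,"roll":0,"claw":1},{"tx":0,"ty":-1.5,"tz":0,"roll":0,"claw":1},{"tx":0,"ty":-1.5,"tz":0,"roll":0,"claw":1}], "squeeze": 35}}

```text
time_s: 17.6
position: [0.4511, -0.2573, 0.2593]
ee_rot: [[-0.002, 0.131, 0.991], [0.001, 0.991, -0.131], [-1.0, 0.0, -0.002]]
contact_force: [-0.7, 0.7, -1.7]
finger_gap: 0.0495
```

```bash
python3 - <<'E'
from h import *
d=grab('wrist','wrist13');d2=grab('side','side13');d3=grab('top','top13')
s=ctrl.sense(); print(s['position'],s['ee_rot'],s['finger_gap'],s['contact_force'],s['wrist_torque'])
E
```

```text
[ 0.45118807 -0.25721927  0.25945988] [[-2.13664770e-03  1.30182116e-01  9.91487797e-01]
 [-3.00888837e-04  9.91489932e-01 -1.30183044e-01]
 [-9.99997672e-01 -5.76482913e-04 -2.07929434e-03]] 0.04987867749342713 [-0.00209789 -0.51119483 -1.50571227] [-0.01510032 -0.07837216  0.03087328]
```

View pics/wrist13.png

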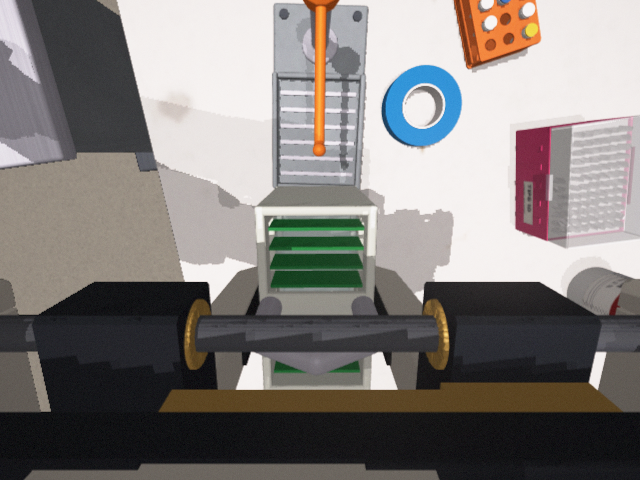

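View pics/side13.png

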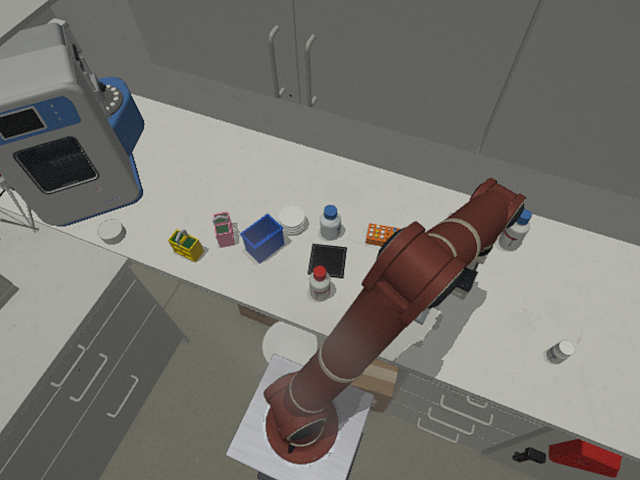

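```bash
python3 - <<'E'
from h import *
np.set_printoptions(precision=4,suppress=True)
d=load('wrist13')
a=onz(d,319,150,.157);b=onz(d,319.5,20,.15);print(a,b,np.degrees(np.arctan2(*(a-b)[1::-1])))
for r in [.18,.145,.113,.082,.0]:
  print(r,proj(d,(.476-.134*r,-.0783-.991*r,.15)))
print('bail proj', proj(d,(.4515,-.2572,.2595-.049+.118)), 'body front top', [proj(d,(.4515+.131*.044+s*.025*.991,-.2572+.991*.044-s*.025*.131,.2595-.049+.08)) for s in (-1,1)])
E
```

```text
[ 0.4612 -0.1911  0.157 ] [ 0.4734 -0.101   0.15  ] -97.69106312432356
0.18 [317.9996 232.0051]
0.145 [318.1663 189.8567]
0.113 [318.3279 148.9884]
0.082 [318.4936 107.0787]
0.0 [318.9819 -16.3841]
bail proj [318.5125 361.9167] body front top [array([255.8601, 207.9114]), array([380.708 , 207.9134])]
```

Call:
{"method": "arm_command", "body": {"increments": [{"tx":0.1,"ty":0,"tz":-1,"roll":0,"claw":1},{"tx":0.1,"ty":0,"tz":-3,"roll":0,"claw":1},{"tx":0.1,"ty":0,"tz":-5.5,"roll":0,"claw":1},{"tx":0.1,"ty":0,"tz":-8,"roll":0,"claw":1},{"tx":0.1,"ty":0,"tz":-10.5,"roll":0,"claw":1},{"tx":0.1,"ty":0,"tz":-12.8,"roll":0,"claw":1},{"tx":0.1,"ty":0,"tz":-14.4,"roll":0,"claw":1},{"tx":0.1,"ty":0,"tz":-15.2,"roll":0,"claw":1},{"tx":0.1,"ty":0,"tz":-15.2,"roll":0,"claw":1},{"tx":0.1,"ty":0,"tz":-15.2,"roll":0,"claw":1}], "squeeze": 35}}

```text
time_s: 18.58
position: [0.4527, -0.2567, 0.1075]
ee_rot: [[-0.002, 0.129, 0.992], [0.0, 0.992, -0.129], [-1.0, -0.0, -0.002]]
contact_force: [0.1, -0.7, -1.7]
finger_gap: 0.05
```

```bash
python3 - <<'E'
from h import *
d=grab('wrist','wrist14')
s=ctrl.sense(); print(s['position'],s['ee_rot'],s['finger_gap'],s['contact_force'],s['wrist_torque'])
for r in [.113,.082]:  print(r,proj(d,(.476-.134*r,-.0783-.991*r,.15)))
E
```

```text
[ 0.45316821 -0.25707925  0.10821506] [[-3.30042245e-04  1.29581712e-01  9.91568692e-01]
 [-8.47188031e-04  9.91568354e-01 -1.29581950e-01]
 [-9.99999587e-01 -8.82812645e-04 -2.17479370e-04]] 0.04993927417522016 [ 0.69999007  0.30268904 -1.50386832] [-0.05380074 -0.07404442 -0.01432545]
0.113 [316.13676155 149.08036992]
0.082 [316.5851228   52.17396815]
```

View pics/wrist14.png

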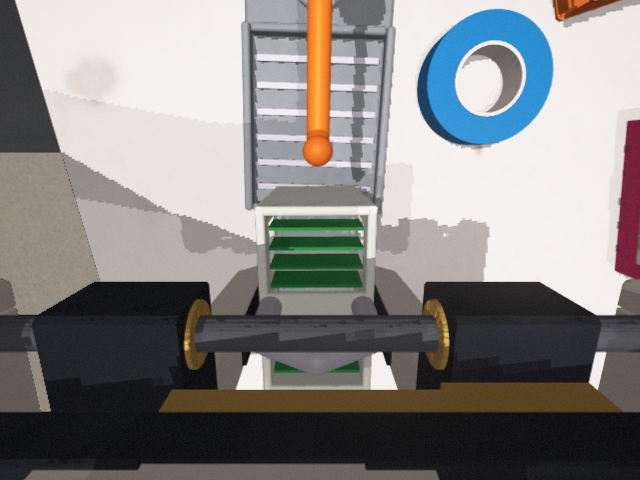

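Call:
{"method": "arm_command", "body": {"increments": [{"tx":0.1,"ty":1,"tz":0,"roll":0,"claw":1},{"tx":0.2,"ty":2,"tz":0,"roll":0,"claw":1},{"tx":0.3,"ty":3,"tz":0,"roll":0,"claw":1},{"tx":0.5,"ty":4,"tz":0,"roll":0,"claw":1},{"tx":0.6,"ty":5,"tz":0,"roll":0,"claw":1},{"tx":0.6,"ty":5,"tz":0,"roll":0,"claw":1},{"tx":0.6,"ty":5,"tz":0,"roll":0,"claw":1}], "squeeze": 35}}

```text
time_s: 19.22
position: [0.4594, -0.2061, 0.1084]
ee_rot: [[-0.0, 0.127, 0.992], [-0.001, 0.992, -0.127], [-1.0, -0.001, -0.0]]
contact_force: [-0.7, -0.9, -2.3]
finger_gap: 0.05
```

```bash
python3 - <<'E'
from h import *
d=grab('wrist','wrist15')
s=ctrl.sense(); print(s['position'],s['contact_force'],s['wrist_torque'])
E
```

```text
[ 0.45921878 -0.20705173  0.10827055] [ 0.01363721 -0.59702589 -1.16246715] [-0.05920273 -0.05618078  0.00756926]
```

View pics/wrist15.png

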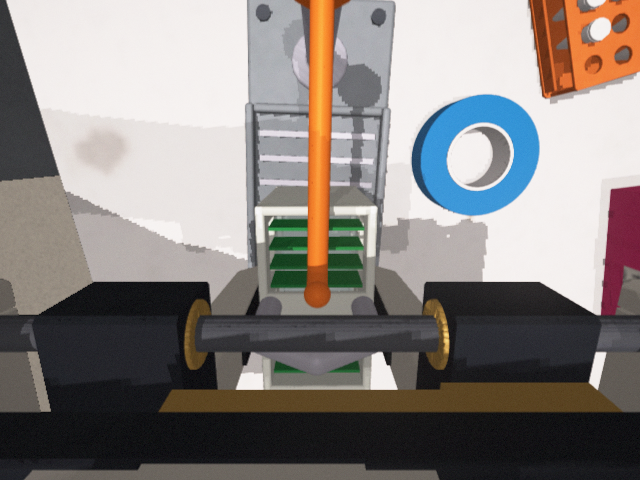

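Call:
{"method": "arm_command", "body": {"increments": [{"tx":0.1,"ty":0.8,"tz":0,"roll":0,"claw":1},{"tx":0.2,"ty":1.6,"tz":0,"roll":0,"claw":1},{"tx":0.3,"ty":2.4,"tz":0,"roll":0,"claw":1},{"tx":0.4,"ty":3.2,"tz":0,"roll":0,"claw":1},{"tx":0.5,"ty":4,"tz":0,"roll":0,"claw":1},{"tx":0.6,"ty":4.9,"tz":0,"roll":0,"claw":1},{"tx":0.6,"ty":4.9,"tz":0,"roll":0,"claw":1},{"tx":0.6,"ty":4.9,"tz":0,"roll":0,"claw":1}], "squeeze": 35}}

```text
time_s: 19.93
position: [0.4654, -0.1573, 0.1084]
ee_rot: [[-0.0, 0.127, 0.992], [-0.001, 0.992, -0.127], [-1.0, -0.001, -0.0]]
contact_force: [-0.1, -1.5, -1.8]
finger_gap: 0.05
```

```bash
python3 - <<'E'
from h import *
d=grab('wrist','wrist16');d=grab('side','side16')
s=ctrl.sense(); print(s['position'],s['contact_force'],s['wrist_torque'])
E
```

```text
[ 0.46516098 -0.15845503  0.10827598] [ 0.28824658 -0.57661212 -2.05811219] [-8.10030308e-02 -4.17886324e-02  5.05476115e-05]
```

View pics/wrist16.png

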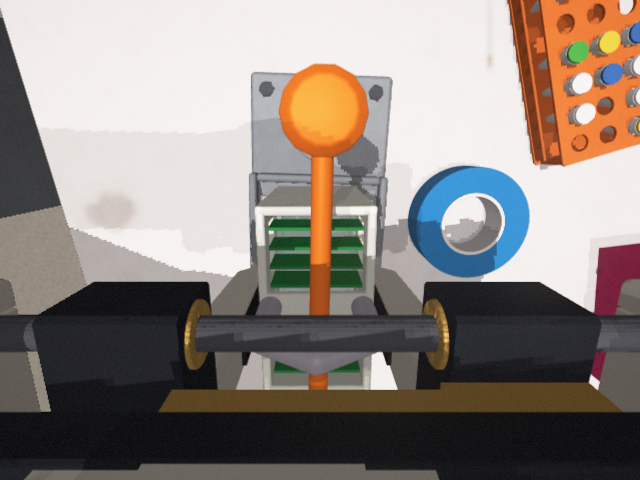

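Call:
{"method": "arm_command", "body": {"increments": [{"tx":0,"ty":0,"tz":-0.4,"roll":0,"claw":1},{"tx":0,"ty":0,"tz":-0.8,"roll":0,"claw":1},{"tx":0,"ty":0,"tz":-1.2,"roll":0,"claw":1},{"tx":0,"ty":0,"tz":-1.5,"roll":0,"claw":1},{"tx":0,"ty":0,"tz":-1.6,"roll":0,"claw":1},{"tx":0,"ty":0,"tz":-1.6,"roll":0,"claw":1}], "squeeze": 35}}

```text
time_s: 20.53
position: [0.4657, -0.1587, 0.0922]
ee_rot: [[0.001, 0.13, 0.992], [-0.002, 0.992, -0.13], [-1.0, -0.002, 0.001]]
contact_force: [-0.0, -0.0, -1.1]
finger_gap: 0.0496
```

Call:
{"method": "arm_command", "body": {"increments": [{"tx":0,"ty":0,"tz":-0.1,"roll":0,"claw":1},{"tx":0,"ty":0,"tz":-0.2,"roll":0,"claw":1},{"tx":0,"ty":0,"tz":-0.2,"roll":0,"claw":1}], "squeeze": 35}}

```text
time_s: 20.78
position: [0.4668, -0.1589, 0.0913]
ee_rot: [[0.003, 0.129, 0.992], [-0.003, 0.992, -0.129], [-1.0, -0.003, 0.003]]
contact_force: [0.0, 0.4, 5.3]
finger_gap: 0.0499
```

Call:
{"method": "arm_command", "body": {"increments": [{"tx":0,"ty":0,"tz":0.1,"roll":0,"claw":1},{"tx":0,"ty":0,"tz":0.1,"roll":0,"claw":-0.2},{"tx":0,"ty":0,"tz":0.1,"roll":0,"claw":-0.5},{"tx":0,"ty":0,"tz":0.1,"roll":0,"claw":-0.7},{"tx":0,"ty":0,"tz":0.1,"roll":0,"claw":-0.7},{"tx":0,"ty":0,"tz":0.1,"roll":0,"claw":-0.7}], "squeeze": 5}}

```text
time_s: 21.28
position: [0.4666, -0.1589, 0.0921]
ee_rot: [[0.003, 0.13, 0.992], [-0.003, 0.992, -0.13], [-1.0, -0.003, 0.003]]
contact_force: [0.3, -0.7, 1.1]
finger_gap: 0.0765
```

```bash
python3 - <<'E'
from h import *
d=grab('wrist','wrist17')
s=ctrl.sense(); print(s['position'],s['contact_force'],s['finger_gap'])
E
```

```text
[ 0.46665525 -0.15889966  0.09213686] [-0.49633754  0.19706444 -0.09667943] 0.07784239493224951
```

View pics/wrist17.png

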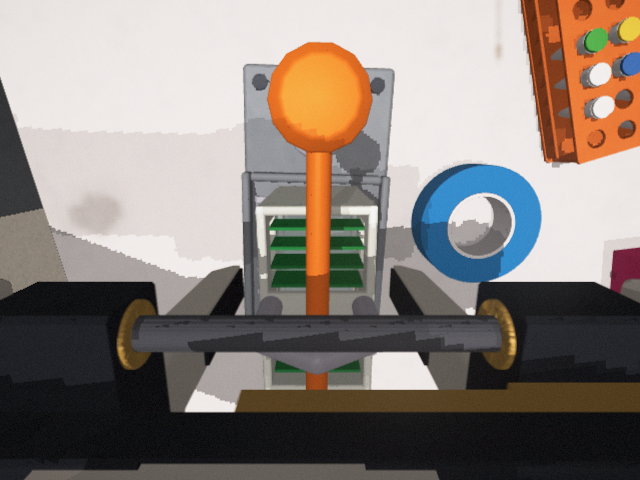

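Call:
{"method": "arm_command", "body": {"increments": [{"tx":0,"ty":0,"tz":1,"roll":0,"claw":-0.7},{"tx":0,"ty":0,"tz":2.5,"roll":0,"claw":-0.7},{"tx":0,"ty":0,"tz":4.5,"roll":0,"claw":-0.7},{"tx":0,"ty":0,"tz":7,"roll":0,"claw":-0.7},{"tx":0,"ty":0,"tz":10,"roll":0,"claw":-0.7},{"tx":0,"ty":0,"tz":13,"roll":0,"claw":-0.7},{"tx":0,"ty":0,"tz":16,"roll":0,"claw":-0.7},{"tx":0,"ty":-3,"tz":17,"roll":0,"claw":-0.7},{"tx":0,"ty":-7,"tz":17,"roll":0,"claw":-0.7},{"tx":0,"ty":-11,"tz":17,"roll":0,"claw":-0.7},{"tx":0,"ty":-13,"tz":17,"roll":0,"claw":-0.7},{"tx":0,"ty":-13,"tz":17,"roll":0,"claw":-0.7},{"tx":0,"ty":-13,"tz":17,"roll":0,"claw":-0.7}]}}

```text
time_s: 22.42
position: [0.4661, -0.2898, 0.2623]
ee_rot: [[0.002, 0.132, 0.991], [-0.002, 0.991, -0.132], [-1.0, -0.002, 0.003]]
contact_force: [-0.2, 0.5, -0.5]
finger_gap: 0.0793
```

```bash
python3 - <<'E'
from h import *
d=grab('wrist','wrist18');d=grab('top','top18');d=grab('wrist','wrist19')
s=ctrl.sense(); print(s['position'],s['contact_force'],s['finger_gap'])
a=load('wrist18')['image'];b=load('wrist19')['image']; print(np.abs(a.astype(int)-b).mean())
E
```

```text
[ 0.46708251 -0.28676975  0.2625012 ] [0.34808718 0.04352948 0.49512513] 0.07902195705478408
6.178090277777778
```

View pics/wrist19.png

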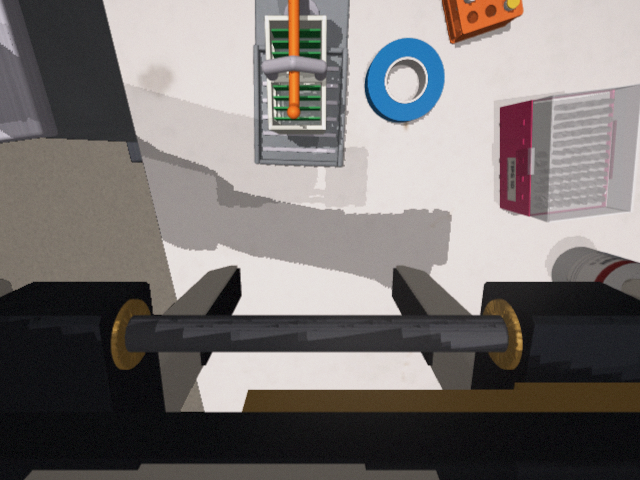

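View pics/top18.png

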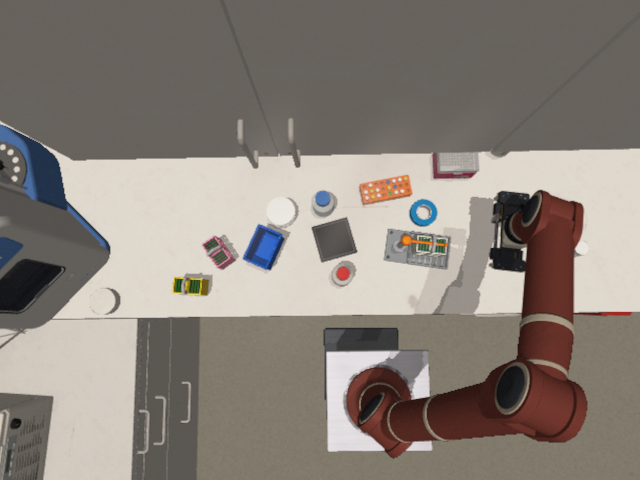

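Call:
{"method": "arm_command", "body": {"increments": [{"tx":0,"ty":0,"tz":0,"roll":0,"claw":-0.7},{"tx":0,"ty":0,"tz":0,"roll":0,"claw":-0.7},{"tx":0,"ty":0,"tz":0,"roll":0,"claw":-0.7},{"tx":0,"ty":0,"tz":0,"roll":0,"claw":-0.7},{"tx":0,"ty":0,"tz":0,"roll":0,"claw":-0.7},{"tx":0,"ty":0,"tz":0,"roll":0,"claw":-0.7},{"tx":0,"ty":0,"tz":0,"roll":0,"claw":-0.7},{"tx":0,"ty":0,"tz":0,"roll":0,"claw":-0.7},{"tx":0,"ty":0,"tz":0,"roll":0,"claw":-0.7},{"tx":0,"ty":0,"tz":0,"roll":0,"claw":-0.7},{"tx":0,"ty":0,"tz":0,"roll":0,"claw":-0.7},{"tx":0,"ty":0,"tz":0,"roll":0,"claw":-0.7}]}}

```text
time_s: 23.57
position: [0.4671, -0.2868, 0.2625]
ee_rot: [[0.003, 0.126, 0.992], [-0.002, 0.992, -0.126], [-1.0, -0.001, 0.003]]
contact_force: [1.1, -0.1, 0.1]
finger_gap: 0.0791
```

```bash
python3 - <<'E'
from h import *
np.set_printoptions(precision=4,suppress=True)
L=[]
for i in range(6): L.append(grab('side',f'sideS{i}')['image'][230:330,350:450].astype(int))
print([np.abs(L[i]-L[0]).mean() for i in range(6)], [np.abs(L[i]-L[0]).max() for i in range(6)])
d=grab('wrist','wrist20')
a=np.hstack([cv2.resize(d['image'][0:180,210:390,::-1],(400,400),interpolation=cv2.INTER_CUBIC),cv2.resize(load('sideS5')['image'][230:330,350:450,::-1],(400,400),interpolation=cv2.INTER_CUBIC)])
cv2.imwrite('pics/c12.png',a)
s=ctrl.sense(); print(s['time_s'],s['position'])
# predicted corners of upright rack at underside z .041, r=.081
u=np.array([-.134,-.991]);n=np.array([.991,-.134]);c=np.array([.476,-.0783])+.081*u
for nm,h in (('top',.08),('bot',.0)):
  print(nm,[((proj(d,(*(c+u*i*.044+n*j*.025),.041+h))-[210,0])*400/180).round(0) for i in(-1,1) for j in(-1,1)])
print('bail',(proj(d,(*c,.041+.123))-[210,0])*400/180, (proj(d,(*(c+.032*u),.158))-[210,0])*400/180)
E
```

```text
[np.float64(0.0), np.float64(2.75), np.float64(2.7581), np.float64(2.7920666666666665), np.float64(2.7828), np.float64(2.8061333333333334)] [np.int64(0), np.int64(26), np.int64(25), np.int64(28), np.int64(27), np.int64(28)]
23.9167 [ 0.4671 -0.2868  0.2625]
top [array([118.,  35.]), array([256.,  37.]), array([125., 290.]), array([253., 291.])]
bot [array([144., 102.]), array([251., 103.]), array([148., 299.]), array([249., 300.])]
bail [180.2726 139.5642] [182.4511 247.435 ]
```

View pics/c12.png

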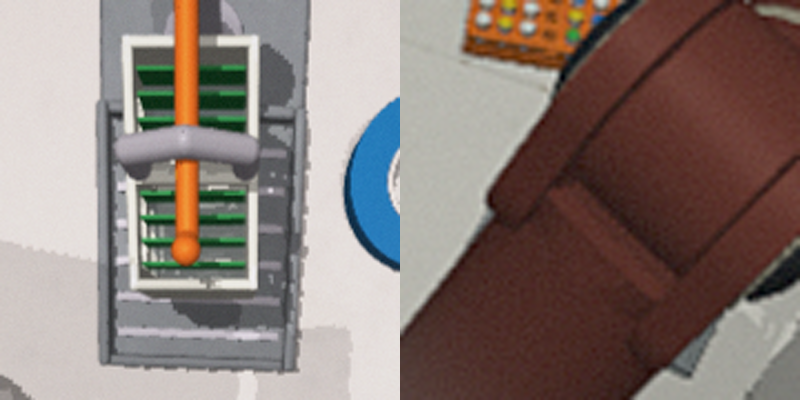

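```bash
python3 - <<'E'
from h import *
L=[]
for i in range(8): L.append(ctrl.get_image('wrist')['image'][0:170,250:350].astype(np.float32))
g=[cv2.cvtColor(x,cv2.COLOR_RGB2GRAY) for x in L]
print([np.round(cv2.phaseCorrelate(g[0][15:130,10:80].copy(),x[15:130,10:80].copy())[0],2) for x in g[1:]],[float(np.abs(x-g[0]).max()) for x in g[1:]])
T0=load('top0');T1=load('top18')
for n,(u,v) in dict(petri=(281,211),blue=(322,199),red=(343,273),tape=(423,212)).items():
    s=np.s_[v-20:v+20,u-20:u+20]
    print(n,cv2.phaseCorrelate(cv2.cvtColor(T0['image'],cv2.COLOR_RGB2GRAY)[s].astype(np.float32),cv2.cvtColor(T1['image'],cv2.COLOR_RGB2GRAY)[s].astype(np.float32)))
E
```

```text
[array([-0.  , -0.02]), array([0.03, 0.03]), array([0.02, 0.02]), array([0.01, 0.01]), array([0.03, 0.01]), array([0.01, 0.  ]), array([ 0., -0.])] [29.712005615234375, 29.228012084960938, 23.341995239257812, 34.98899841308594, 36.18501281738281, 34.41300964355469, 39.18499755859375]
petri ((0.10310388575746288, 0.09954116383238087), 1.0087012293934823)
blue ((0.036301932245628166, 0.0005329225648296188), 0.9981101596355438)
red ((0.03705116167961364, 0.017216351902693106), 1.006481250822544)
tape ((0.0038858493232822866, -0.042782160602801156), 1.0011402408778667)
```

The rack hangs still and the bystanders haven't moved, so I'm handing in.

```bash
python3 -c "
from workcell import ctrl
print(ctrl.hand_in()); print(ctrl.sense()['time_s'])"
```

```text
the job is handed in; nothing more can be done
None
the job is handed in; nothing more can be done
```

The rack now hangs by its bail on the hook over the drip tray, and I handed the job in at about 24–25 s of the 72 s allowed. The hand-in gave no verdict.

- **What I did:** I pushed the hook clockwise with the shut fingers until it pointed over the tray. I lifted the rack by its bail out of the trough, set it in the middle of the mat and let go. Then I gripped its body, threaded the bail over the hook, lowered it until the hook took the weight, released and backed off.
- **Hook and rack:** After the push the hook was 1–3° off the tray direction. Hanging the rack shifted its tip by about 1.5 mm more. In the last wrist picture the rack looked upright, with its rim within about 2 mm of where an upright rack should be and the bail about 80 mm out from the post. It moved less than 0.05 px over eight frames, and the gripper was clear of everything.
- **Bystanders:** The bottles, dish stack and tape roll showed no shift in the top view (0.15 px or less, under 1 mm).
- **What failed or couldn't be checked:** One move call was refused because its rows lacked some keys. It moved nothing, and I resent it. The side camera could not see the hanging rack because the arm was in the way, so the final check rests on the wrist and top views.

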